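# Return pottery tools to their shadow boards

### The arm

A 6-joint arm with a two-finger parallel gripper is mounted at the origin on a cart in front of the work surface, level with it; the furniture and walls round the work are solid. World frame = base frame: x ahead of the robot, y to its left, z up, the work surface at z = 0. Lengths are in m, angles in rad, forces in N, time in s.
With the tool pointing down it reaches from about 0.25 to 0.725 m from the base axis. Payload 4 kg.
Tool frame: the origin (TCP) lies midway between the tips of the shut fingers; the grasp point (between the pads) lies 19 mm behind it; z points along the fingers, y is the line along which they close (so a half turn about z gives the same grasp; the last joint's range is limited). The gripper opens to 85 mm and grips with 20 to 120 N. Pads are 22 mm wide; open, the fingers measure 114 mm over their backs; the gripper's body (76 mm by 85 mm) begins 54 mm behind the grasp point. The pads swing forward as they close: fully open they stand 13 mm farther back than shut.
Start: joints at [-1.195, 0.241, 0.005, 1.335, 0, 1.571], TCP at [0.184, -0.465, 0.202] pointing down, gripper open.
Joint ranges: [-2.72, 2.72], [-1.05, 1.87], [-1.09, 1.28], [-1.99, 2.15], [-1.42, 1.44], [-3.14, 3.14]. Speed limits (rad/s): [2.79, 2.79, 3.14, 3.14, 3.14, 3.14].

### API

Orientations are given as a unit quaternion [x, y, z, w].
In Python, from workcell import bot gives the robot as it stands. The module is installed in compiled form; this text tells all that it offers.
- The arm moves only by the tool drive_tool, never from a script. Its arguments are lists of equal length, an entry for each row: "slide": the shift along the tool's x, y, z scaled (see below), a list of three; "rotation": the turn, a rotation vector about the tool's x, y, z scaled (see below), a list of three. A call has exactly 8 rows; each row is the pose to reach, as a shift and turn from the pose commanded when the call began, along the tool's axes at that moment; what a row does not reach only later rows make up. The controller multiplies each number of a shift by 250 mm and each number of a turn by 0.5 rad. A row lasts 1/8 s, in which the tool goes at most 62.5 mm and 10.7 degrees, less where a joint would pass 70% of its speed; a pose out of reach is approached as far as the arm can. A call with a number of a shift or a turn outside -1 to 1 is refused whole. A call with a gripper value outside its range is refused whole. "gripper" is the opening, from 0 (shut) to 1 (fully open), set as the call begins (left out, the last holds). The fingers move at their own pace and stop on an object; the grip force is fixed at half the most. Time passes only in rows, so rows that repeat a pose let the fingers close, or fill a call up. It gives the time, the measured TCP pose, the force, the opening and the grip force at its end, in the units of the state.
- bot.get_obs(): the state, without advancing time (a new reading comes with each control period).
- bot.camera(name): name is "side" or "top"; returns a dict with "image" (384x512x3 uint8, red, green, blue), "z_map" (384x512 float32, m along the optical axis (not along the pixel's ray), 0 where there is no reading), "camera_matrix" (3x3 intrinsics, pixels), "k1" (the pictures are not rectified: a ray, as slopes to the right and down, at radius r is drawn at 1 + k1 r^2 times it, then the intrinsics apply), "xyz" and "orientation" of the camera in the world. Camera axes: x right, y up, looking along -z (the intrinsics and any distortion apply to the point x, -y, -z); pixel columns grow to the right and rows downward; lengths in m; the calibration is good to about 2 mm. A picture is of the moment at which its call begins.
- bot.job_done(): hands the job in; it is judged then, once.
The state is a dict: "clock": time; "joint_pos": joint angles; "joint_vel": joint speeds; "tau": joint torques, N m; "eef_pos": TCP position; "tool_rot": TCP orientation; "ft_force": force on the tool from outside, world axes, zero at the start; "ft_torque": the same for the moment, N m; "grip_width": finger opening in m; "grasp_force": force on a finger pad.
Only numpy, scipy, OpenCV 4.12 (cv2) and the standard library are available. Lean on these libraries where they do the work, as an engineer would, in place of code of your own. Each camera call takes 0.05 s, during which the arm holds its last target. There are 200 camera calls.

### The job

Class is over: put the wooden rib, the plaster sprig mould, the glaze test tile and the small wooden stamp back on the four plywood shadow boards, each centred on the black painted shape that matches its outline, so that it lies inside the paint; the rib and the mould lie along their shapes, either way round. The test tile and the stamp stand upright, as they do now. Leave the bowl and the roll of tape where they are.

Things in the scene. Friction and masses are not known exactly. Their poses are not given: they have to be found in the camera images.
- rib: Loose flat wooden rib (throwing tool), brown, long pointed oval with one straighter edge and a small dark hole, 105 mm long (its y) x 39 mm wide (its x) x 9 mm thick, lying flat; origin at the centre of its underside, z up. 40 g or so.
- mould: Loose white plaster sprig mould, a rectangular block 70 mm long (its y) x 52 mm (its x) x 31 mm high with a round hollow in its top; origin at the centre of its underside, z up. About 160 g. (A similar block at the far left end of the table, out of reach, is not meant.)
- glaze_tile: Loose L-shaped ceramic glaze test tile with a brown glazed upright, 30 mm deep (its x) x 38 mm wide (its y) x 50 mm high, standing on its foot; origin at the centre of the underside of the foot, z up. The foot is 8 mm thick; the upright wall is 8 mm thick and rises from the foot at its +x edge, from x = 7 to 15 mm. About 35 g.
- stamp: Loose small turned wooden pattern stamp, a round stick standing upright, 19 mm in diameter at its widest, 54 mm high; origin at the centre of its underside, z up. About 20 g.
- board_rib: Fixed plywood board, 140 x 80 x 5 mm, edges along its own x (140) and y (80); origin at the centre of its underside, top 5 mm above the table. Painted flat in black in its middle, centred: the long shape with half-round ends for the rib, 121 mm along the board's x by 55 mm.
- board_mould: Fixed plywood board, 140 x 80 x 5 mm, edges along its own x (140) and y (80); origin at the centre of its underside, top 5 mm above the table. Painted flat in black in its middle, centred: the large rectangle for the mould, 86 mm along the board's x by 68 mm.
- board_tile: Fixed plywood board, 140 x 80 x 5 mm, edges along its own x (140) and y (80); origin at the centre of its underside, top 5 mm above the table. Painted flat in black in its middle, centred: the small rectangle for the foot of the test tile, 46 mm along the board's x by 54 mm; the tile may face any way.
- board_stamp: Fixed plywood board, 140 x 80 x 5 mm, edges along its own x (140) and y (80); origin at the centre of its underside, top 5 mm above the table. Painted flat in black in its middle, centred: the small round spot for the stamp, 35 mm in diameter.
- bowl: Loose thrown beige bowl, 124 mm across and 45 mm high; a bystander to be left alone; origin at the centre of its underside.
- tape: Loose roll of masking tape lying flat, 102 mm across and 25 mm high; a bystander to be left alone (not the roll far to the left); origin at the centre of its underside.
Mind the look-alikes: they are no part of the job. Leave any blue look-alike of the mould alone.

How it is judged:
By the outcome, as a careful person would: the job done as asked, in the order asked, and still so for the second after the job is handed in, with the robot touching nothing.
It also fails if it takes over 115 s, if anything falls off the work surface, if the arm or the gripper's body presses on something with over 40 N, if the wrist force passes 120 N, or if a joint passes its speed limit or range.

## Working session

There is one attempt and no reset: what is moved stays moved. The work goes in short steps, Python scripts to look and compute and a tool call to move; the robot and the scene stay as the last step left them, time stands still between calls to the robot, and variables do not carry over. Pictures are saved under pics/ and viewed, at most 14 in all, crops included, and the job is handed in when it is done.

Besides the shell and the picture viewer there is one more tool, called after "Emit:" by a JSON object that holds its "method" and its "body", one argument or row to a line. drive_tool: Moves the arm, as the interface text tells. Shifts and turns lie within -1 to 1; 1 stands for 250 mm of shift or 0.5 rad of turn. Its arguments: {"type":"object","properties":{"slide":{"type":"array","items":{"type":"array","items":{"type":"number"}}},"rotation":{"type":"array","items":{"type":"array","items":{"type":"number"}}},"gripper":{"type":"number"}},"required":["slide","rotation"]}

```bash
mkdir -p pics; cat > h.py <<'E'
import numpy as np, cv2
from scipy.spatial.transform import Rotation as R
from workcell import bot
def cloud(c):
    K=c["camera_matrix"];k1=c["k1"];z=c["z_map"]
    v,u=np.mgrid[:384,:512]
    p=np.stack([u,v],-1).reshape(-1,1,2).astype(np.float64)
    s=cv2.undistortPoints(p,K,np.array([k1,0,0,0.])).reshape(384,512,2)
    P=np.stack([s[...,0]*z,-s[...,1]*z,-z],-1)
    W=P@R.from_quat(c["orientation"]).as_matrix().T+np.array(c["xyz"])
    W[z==0]=np.nan
    return W
def shot(n,name):
    c=bot.camera(n); im=c["image"][...,::-1]
    np.savez(name+".npz",img=im,W=cloud(c))
    cv2.imwrite("pics/"+name+".png",cv2.resize(im,None,fx=1.5,fy=1.5))
    return c
E
python3 - <<'E'
from h import *
for n in("top","side"):
    c=shot(n,n+"1"); print(n,c["xyz"],c["orientation"],c["camera_matrix"].tolist(),c["k1"])
print(bot.get_obs())
E
```

```text
top [0.24478414 0.04231963 1.44891287] [ 0.07093071 -0.06421793 -0.70281927  0.70490423] [[467.350014486475, 0.0, 257.1855799493664], [0.0, 467.350014486475, 188.9049038491619], [0.0, 0.0, 1.0]] -0.15671719015332425
side [ 0.32496561 -0.93413531  0.56852892] [ 0.52106426 -0.04990588 -0.09257052  0.84701366] [[372.09156792722, 0.0, 253.1731459792827], [0.0, 372.09156792722, 191.42585272534583], [0.0, 0.0, 1.0]] 0.009250073207817722
{'clock': 0.1, 'joint_pos': array([-1.19500499e+00,  2.41331397e-01,  3.89269057e-03,  1.33520256e+00,
       -3.14832742e-05,  1.57076947e+00]), 'joint_vel': array([-0.00042535, -0.00096835,  0.00231506, -0.00027608, -0.00015029,
       -0.00028451]), 'tau': array([ 6.75065767e-04, -3.73137474e+01,  2.53009683e+01,  1.08570416e-02,
        4.14633575e-05, -7.50887438e-06]), 'eef_pos': array([ 0.18327258, -0.46454982,  0.20081802]), 'tool_rot': array([ 9.82396553e-01,  1.86805142e-01, -1.87762040e-04, -9.03293902e-04]), 'ft_force': array([ 0.27892438, -0.15591918,  0.28966887]), 'ft_torque': array([-0.03908155,  0.01245298,  0.02390586]), 'grasp_force': 0.0, 'grip_width': 0.08555065267601619}
```

View pics/top1.png

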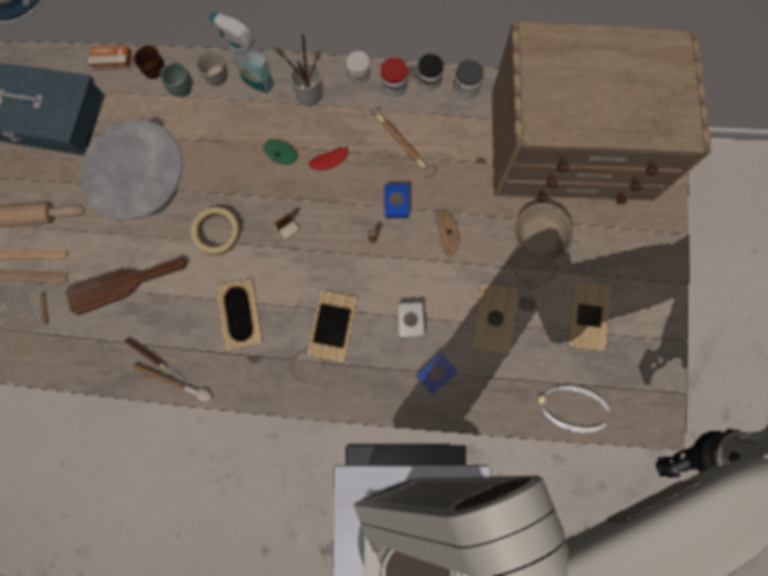

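View pics/side1.png

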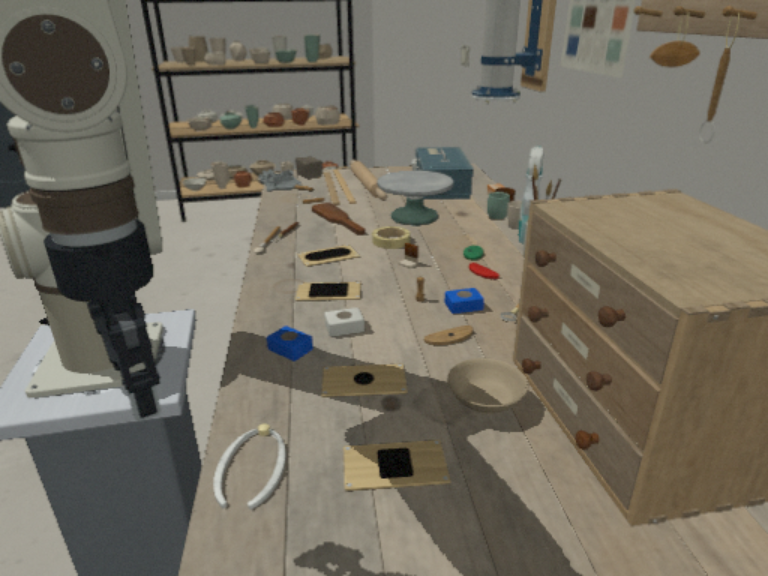

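Top view: the rib candidates are the brown one at (447,231), the green (280,152) and red (329,159) ribs. For the mould: white (411,319), blue (397,200) and blue (437,373). The tile is at (287,223) and the stamp at (374,231). The paints are rib (239,314), mould (332,326), stamp (495,318) and tile (590,315). By the description I choose brown and white.

```bash
cat > m.py <<'E'
from h import *
import sys
d=np.load(sys.argv[1]+".npz");img,W=d["img"],d["W"]
X,Y,Z=W[...,0],W[...,1],W[...,2]
def rect(m,name):
    n,l,s,_=cv2.connectedComponentsWithStats(m.astype(np.uint8))
    m=l==1+np.argmax(s[1:,4]); q=W[m]; r=cv2.minAreaRect((q[:,:2]*1000).astype(np.float32))
    print(name,m.sum(),"rect",np.round(r[0],1),np.round(r[1],1),round(r[2],1),"mean",np.round(q.mean(0)*1000,1),"zmax",round(q[:,2].max()*1000,1))
def box(u,v,h):
    b=np.zeros(Z.shape,bool); u,v,h=int(u/1.5),int(v/1.5),int(h/1.5); b[v-h:v+h,u-h:u+h]=1; return b
g=img.max(-1)
E
cat > m1.py <<'E'
from m import *
for n,u,v,h,t in[("rib",447,231,30,.004),("mould",411,319,28,.012),("tile",287,223,22,.004),("stamp",374,231,18,.006),("bowl",545,228,38,.01),("tape",215,231,32,.01),("blue1",397,200,24,.01),("blue2",437,373,26,.01)]:
    rect(box(u,v,h)&(Z>t),n)
for n,u,v,h in[("bRib",239,314,38),("bMould",332,326,36),("bStamp",495,318,16),("bTile",590,315,20)]:
    b=box(u,v,h); print(np.percentile(g[b],[5,50])); rect(b&(g<(np.percentile(g[b],3)+np.percentile(g[b],95))/2*.8),n); 
    rect(box(u,v,48)&(Z>.003),n+" board")
print("tablez",np.round([np.nanmedian(Z[box(u,v,8)]) for u,v in[(447,280),(287,280),(620,220)]],4))
cv2.imwrite("pics/crop1.png",cv2.resize(img[115:265,135:435],None,fx=2.6,fy=2.6,interpolation=cv2.INTER_CUBIC))
E
python3 m1.py top1
```

```text
rib 306 rect [637.1 -78.7] [100.9  47.3] 14.6 mean [635.  -74.6   9.2] zmax 17.4
mould 391 rect [447.1   5.3] [70.7 51.8] 3.9 mean [446.1   5.6  29.5] zmax 38.2
tile 167 rect [642.7 266.1] [42.  42.9] 34.3 mean [643.9 267.9  23. ] zmax 55.6
stamp 40 rect [622.1  85.3] [16.1 13.4] 47.7 mean [620.4  84.7  36.9] zmax 58.3
bowl 1087 rect [ 628.  -271.4] [122.5 122.8] 47.3 mean [ 633.2 -276.3   25.8] zmax 52.9
tape 421 rect [635.9 423.5] [105.5  99.5] 45.9 mean [635.3 424.6  23.5] zmax 33.9
blue1 348 rect [701.4  35.5] [51.1 68.2] 89.9 mean [699.8  34.2  29.4] zmax 37.4
blue2 400 rect [337.6 -47.8] [52.2 70.7] 41.9 mean [337.1 -46.9  29.4] zmax 37.6
[ 14. 126.]
bRib 501 rect [459.7 367.3] [113.2  50.6] 10.9 mean [nan nan nan] zmax nan
bRib board 959 rect [458.1 370.1] [163.6 105.1] 13.0 mean [460.6 365.5   6.6] zmax 16.4
[ 18. 124.]
bMould 513 rect [436.4 169.8] [53.1 88.3] 67.3 mean [nan nan nan] zmax nan
bMould board 989 rect [446.5 162.5] [ 99.2 173. ] 81.1 mean [437.3 167.7   6.6] zmax 13.6
[33.95 83.5 ]
bStamp 70 rect [ 450.2 -171.6] [23.4 27.8] 17.5 mean [nan nan nan] zmax nan
bStamp board 834 rect [ 454.4 -172.3] [ 97.1 146.3] 79.4 mean [ 452.5 -170.5    6.1] zmax 13.9
[19. 80.]
bTile 253 rect [ 458.6 -371.2] [57.3 48.8] 84.4 mean [ 459.4 -370.1    5.2] zmax 17.8
bTile board 812 rect [ 456.8 -368.8] [ 89.8 149.5] 82.6 mean [ 458.9 -369.     6.2] zmax 17.8
tablez [ 0.     -0.     -0.0004]
```

View pics/crop1.png

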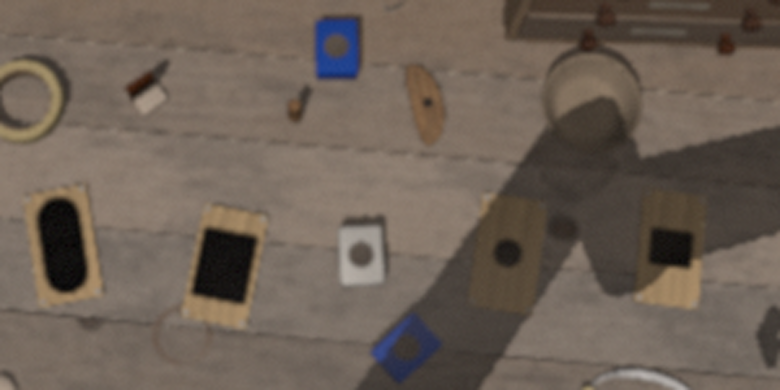

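The crop confirms the brown rib, the white mould, the L tile (glazed wall on its upper-left side) and the stamp. I'll refine this with rays on known planes.

```bash
cat > m.py <<'E'
from h import *
def load(name):
    d=np.load(name+".npz"); return d["img"],d["W"],d["S"],d["C"]
def plane(S,C,h): t=(h-C[2])/S[...,2]; return C[:2]+S[...,:2]*t[...,None]
def win(xy,x,y,r): return np.hypot(xy[...,0]-x,xy[...,1]-y)<r
def big(m):
    n,l,s,_=cv2.connectedComponentsWithStats(m.astype(np.uint8)); return l==1+np.argmax(s[1:,4])
def rep(name,m,xy):
    m=big(m);q=xy[m]*1000; r=cv2.minAreaRect(q.astype(np.float32)); c=np.cov(q.T); a=np.degrees(.5*np.arctan2(2*c[0,1],c[0,0]-c[1,1]))
    e=np.linalg.eigvalsh(c)
    print(name,m.sum(),"mean",np.round(q.mean(0),1),"axis",round(a,1),"4sig",np.round(4*np.sqrt(e),0),"rect",np.round(r[0],1),np.round(r[1],1),round(r[2],1))
    return m
E
cat >> h.py <<'E'
def shot(n,name):
    c=bot.camera(n); im=c["image"][...,::-1]; v,u=np.mgrid[:384,:512]
    p=np.stack([u,v],-1).reshape(-1,1,2).astype(np.float64)
    s=cv2.undistortPoints(p,c["camera_matrix"],np.array([c["k1"],0,0,0.])).reshape(384,512,2)
    S=np.stack([s[...,0],-s[...,1],-np.ones((384,512))],-1)@R.from_quat(c["orientation"]).as_matrix().T
    np.savez(name+".npz",img=im,W=cloud(c),S=S,C=np.array(c["xyz"]))
    cv2.imwrite("pics/"+name+".png",cv2.resize(im,None,fx=1.5,fy=1.5))
    return c
E
cat > m2.py <<'E'
from m import *; from h import shot
shot("top","top2"); img,W,S,C=load("top2"); g=img.max(-1).astype(float)
hsv=cv2.cvtColor(img,cv2.COLOR_BGR2HSV); Z=W[...,2]
P=plane(S,C,.005)
for n,x,y,r in[("bRib",.46,.367,.072),("bMould",.437,.169,.065),("bStamp",.452,-.171,.032),("bTile",.459,-.37,.043)]:
    b=win(P,x,y,r); lo,hi=np.percentile(g[b],[3,80]); rep(n,b&(g<(lo+hi)/2),P)
    b=win(P,x,y,.1); rep(n+" board",b&((Z>.0035)|(Z!=Z)),P)
P=plane(S,C,.009); b=win(P,.637,-.077,.07); s=hsv[...,1].astype(float); print(np.percentile(s[b],[5,50,80,95]))
rep("rib",b&(s>(np.percentile(s[b],30)+np.percentile(s[b],93))/2),P)
P=plane(S,C,.031); b=win(P,.446,.006,.06); rep("mould z",b&(Z>.015),P); rep("mould c",b&(g>np.percentile(g[b],40)+12),P)
P=plane(S,C,.05); b=win(P,.645,.267,.04); rep("tile wall top",b&(Z>.04),P)
P=plane(S,C,.008); b=win(P,.645,.262,.045); rep("tile foot bright",b&(g>np.percentile(g[b],50)+25),P)
P=plane(S,C,.052); b=win(P,.621,.085,.03); rep("stamp",b&(Z>.042),P)
x=cv2.resize(img[135:165,175:205],None,fx=13,fy=13,interpolation=cv2.INTER_NEAREST)
y=cv2.resize(img[140:170,235:265],None,fx=13,fy=13,interpolation=cv2.INTER_NEAREST)
cv2.imwrite("pics/crop2.png",np.hstack([x,y]))
E
python3 m2.py
```

```text
bRib 520 mean [460.5 367.5] axis 10.8 4sig [ 55. 124.] rect [460.8 367.9] [114.4  50.5] 10.4
bRib board 928 mean [461.2 366.6] axis 11.1 4sig [ 94. 169.] rect [467.1 368. ] [167.6  97.8] 13.4
bMould 528 mean [436.6 169.4] axis -12.1 4sig [73. 94.] rect [436.6 169.1] [63.6 81.7] 79.9
bMould board 910 mean [436.5 168.6] axis -11.2 4sig [ 94. 164.] rect [436.2 169.4] [ 88.1 154.6] 82.1
bStamp 92 mean [ 451.9 -170.6] axis 12.5 4sig [34. 34.] rect [ 451.6 -171.3] [31.5 31.7] 88.8
bStamp board 757 mean [ 450.  -169.8] axis -11.5 4sig [ 93. 163.] rect [ 453.1 -170.6] [ 91.2 142.6] 79.3
bTile 210 mean [ 458.4 -370.5] axis -85.9 4sig [48. 59.] rect [ 458.7 -372.3] [51.8 42.2] 87.5
bTile board 709 mean [ 456.8 -368.2] axis -5.4 4sig [ 94. 162.] rect [ 455.2 -371.1] [ 94.1 150.7] 78.8
[ 52.  58.  90. 113.]
rib 308 mean [636.7 -73.7] axis 12.0 4sig [ 40. 106.] rect [636.3 -75.4] [101.7  38. ] 11.5
mould z 390 mean [446.1   5.7] axis 1.8 4sig [60. 82.] rect [446.2   5.5] [70.9 51.8] 4.1
mould c 321 mean [446.7  13.8] axis 38.0 4sig [71. 97.] rect [444.6  23. ] [68.  79.7] 0.1
tile wall top 47 mean [649.7 272.4] axis -54.0 4sig [15. 45.] rect [649.2 272. ] [12.7 38.1] 35.1
tile foot bright 57 mean [639.9 265.2] axis -53.4 4sig [21. 39.] rect [639.9 264.9] [17.6 32.8] 35.0
stamp 21 mean [622.2  85. ] axis 6.2 4sig [16. 17.] rect [622.2  85. ] [12.8 12.4] 0.4
```

View pics/crop2.png

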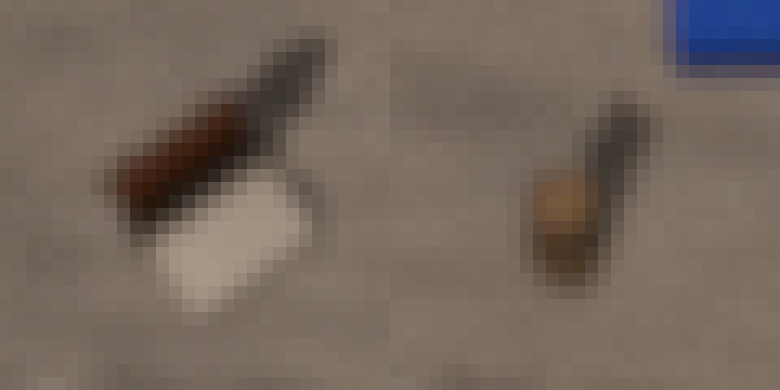

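Seen in the crops: the tile has its glazed wall up-left and its pale foot down-right. The stamp is a plain stick with its top at (565,205). Moving now, starting with the rib.

```bash
cat > p.py <<'E'
# usage: p.py x,y,z,psi ...   (mm, deg; psi = yaw of tool x, closing axis = psi+90)
import sys; from h import *
o=bot.get_obs(); p=np.array(o["eef_pos"]); T=R.from_quat(o["tool_rot"]); 
M=T.as_matrix(); print("t",round(o["clock"],2),"tcp",np.round(p*1000,1),"psi",round(np.degrees(np.arctan2(M[1,0],M[0,0])),1),"j",np.round(o["joint_pos"],2),"F",np.round(o["ft_force"],1),"w",round(o["grip_width"]*1000,1),"g",round(o["grasp_force"],1))
for a in sys.argv[1:]:
    x,y,z,s=map(float,a.split(",")); s=np.radians(s)
    G=R.from_matrix([[np.cos(s),np.sin(s),0],[np.sin(s),-np.cos(s),0],[0,0,-1]])
    print(a,"slide",np.round(M.T@(np.array([x,y,z])/1000-p)/.25,3).tolist(),"rot",np.round((T.inv()*G).as_rotvec()/.5,3).tolist())
E
python3 p.py 400,-270,180,12 637,-74.5,120,12
```

```text
t 0.15 tcp [ 183.3 -464.6  200.9] psi 21.5 j [-1.2   0.24  0.    1.34  0.    1.57] F [ 0.5 -0.6 -0.4] w 85.3 g 0.0
400,-270,180,12 slide [1.092, -0.406, 0.084] rot [-0.003, 0.0, 0.333]
637,-74.5,120,12 slide [2.261, -0.785, 0.325] rot [-0.003, 0.0, 0.333]
```

Emit:
{"method": "drive_tool", "body": {
  "slide": [
    [0.25,-0.09,0.02],
    [0.5,-0.18,0.04],
    [0.75,-0.27,0.06],
    [1,-0.36,0.08],
    [1,-0.4,0.1],
    [1,-0.4,0.1],
    [1,-0.4,0.1],
    [1,-0.4,0.1]
  ],
  "rotation": [
    [0,0,0.08],
    [0,0,0.16],
    [0,0,0.24],
    [0,0,0.33],
    [0,0,0.33],
    [0,0,0.33],
    [0,0,0.33],
    [0,0,0.33]
  ],
  "gripper": 0.7
}}

```text
clock: 1.15
eef_pos: [0.3789, -0.2814, 0.1768]
tool_rot: [0.995, 0.104, 0.0, 0.0]
ft_force: [-0.0, -0.0, 0.1]
grip_width: 0.0599
grasp_force: 0.0
```

```bash
python3 p.py 637,-74.5,100,12
```

```text
t 1.15 tcp [ 378.9 -281.4  176.8] psi 12.0 j [-0.64  0.2  -0.12  1.26 -0.    2.29] F [-0.  -0.   0.1] w 59.9 g 0.0
637,-74.5,100,12 slide [1.182, -0.596, 0.307] rot [0.001, -0.0, -0.001]
```

j6 would pass its range at the rib board, so I'll use the half-turned grasp (psi≈192) and turn while approaching.

Emit:
{"method": "drive_tool", "body": {
  "slide": [
    [0.2,-0.1,0.02],
    [0.4,-0.2,0.04],
    [0.6,-0.3,0.08],
    [0.8,-0.4,0.12],
    [1,-0.5,0.16],
    [1,-0.6,0.2],
    [1,-0.6,0.2],
    [1,-0.6,0.2]
  ],
  "rotation": [
    [0,0,-0.2],
    [0,0,-0.4],
    [0,0,-0.6],
    [0,0,-0.8],
    [0,0,-1],
    [0,0,-1],
    [0,0,-1],
    [0,0,-1]
  ]
}}

```text
clock: 2.15
eef_pos: [0.5925, -0.0828, 0.1271]
tool_rot: [0.938, 0.347, 0.0, 0.0]
ft_force: [-0.2, -0.3, 0.1]
grip_width: 0.0602
grasp_force: 0.0
```

Emit:
{"method": "drive_tool", "body": {
  "slide": [
    [0,0,0],
    [0,0,0],
    [0,0,0],
    [0,0,0],
    [0,0,0],
    [0,0,0],
    [0,0,0],
    [0,0,0]
  ],
  "rotation": [
    [0,0,-0.2],
    [0,0,-0.4],
    [0,0,-0.6],
    [0,0,-0.8],
    [0,0,-1],
    [0,0,-1],
    [0,0,-1],
    [0,0,-1]
  ]
}}

```text
clock: 3.15
eef_pos: [0.5924, -0.0818, 0.1268]
tool_rot: [0.823, 0.568, 0.0, 0.0]
ft_force: [0.7, -0.4, 0.3]
grip_width: 0.0597
grasp_force: 0.0
```

Emit:
{"method": "drive_tool", "body": {
  "slide": [
    [0,0,0],
    [0,0,0],
    [0,0,0],
    [0,0,0],
    [0,0,0],
    [0,0,0],
    [0,0,0],
    [0,0,0]
  ],
  "rotation": [
    [0,0,-0.2],
    [0,0,-0.4],
    [0,0,-0.6],
    [0,0,-0.8],
    [0,0,-1],
    [0,0,-1],
    [0,0,-1],
    [0,0,-1]
  ]
}}

```text
clock: 4.15
eef_pos: [0.5924, -0.0813, 0.1266]
tool_rot: [0.656, 0.755, 0.0, -0.0]
ft_force: [0.9, 0.8, 0.1]
grip_width: 0.0598
grasp_force: 0.0
```

Emit:
{"method": "drive_tool", "body": {
  "slide": [
    [0,0,0],
    [0,0,0],
    [0,0,0],
    [0,0,0],
    [0,0,0],
    [0,0,0],
    [0,0,0],
    [0,0,0]
  ],
  "rotation": [
    [0,0,-0.2],
    [0,0,-0.4],
    [0,0,-0.6],
    [0,0,-0.8],
    [0,0,-1],
    [0,0,-1],
    [0,0,-1],
    [0,0,-1]
  ]
}}

```text
clock: 5.15
eef_pos: [0.5924, -0.0814, 0.1266]
tool_rot: [0.449, 0.893, -0.0, -0.0]
ft_force: [0.4, -0.4, -0.4]
grip_width: 0.0598
grasp_force: 0.0
```

Emit:
{"method": "drive_tool", "body": {
  "slide": [
    [0,0,0],
    [0,0,0],
    [0,0,0],
    [0,0,0],
    [0,0,0],
    [0,0,0],
    [0,0,0],
    [0,0,0]
  ],
  "rotation": [
    [0,0,-0.2],
    [0,0,-0.4],
    [0,0,-0.6],
    [0,0,-0.8],
    [0,0,-1],
    [0,0,-1],
    [0,0,-1],
    [0,0,-1]
  ]
}}

```text
clock: 6.15
eef_pos: [0.5925, -0.0814, 0.1266]
tool_rot: [0.214, 0.977, -0.0, 0.0]
ft_force: [0.6, 0.4, 0.1]
grip_width: 0.0597
grasp_force: 0.0
```

Emit:
{"method": "drive_tool", "body": {
  "slide": [
    [0,0,0],
    [0,0,0],
    [0,0,0],
    [0,0,0],
    [0,0,0],
    [0,0,0],
    [0,0,0],
    [0,0,0]
  ],
  "rotation": [
    [0,0,-0.2],
    [0,0,-0.4],
    [0,0,-0.6],
    [0,0,-0.8],
    [0,0,-1],
    [0,0,-1],
    [0,0,-1],
    [0,0,-1]
  ]
}}

```text
clock: 7.15
eef_pos: [0.5924, -0.0813, 0.1266]
tool_rot: [-0.034, 0.999, 0.0, 0.0]
ft_force: [-0.2, 0.6, 0.1]
grip_width: 0.0597
grasp_force: 0.0
```

```bash
python3 p.py 636.7,-74.5,40,192 636.7,-74.5,1,192
```

```text
t 7.15 tcp [592.4 -81.3 126.6] psi -176.1 j [-0.14  0.47  0.15  1.24  0.   -0.2 ] F [-0.2  0.6  0.1] w 59.7 g 0.0
636.7,-74.5,40,192 slide [-0.178, 0.015, 0.346] rot [0.0, 0.0, -0.282]
636.7,-74.5,1,192 slide [-0.178, 0.015, 0.502] rot [0.0, 0.0, -0.282]
```

Emit:
{"method": "drive_tool", "body": {
  "slide": [
    [-0.09,0.01,0.08],
    [-0.178,0.015,0.16],
    [-0.178,0.015,0.26],
    [-0.178,0.015,0.36],
    [-0.178,0.015,0.43],
    [-0.178,0.015,0.47],
    [-0.178,0.015,0.495],
    [-0.178,0.015,0.502]
  ],
  "rotation": [
    [0,0,-0.14],
    [0,0,-0.28],
    [0,0,-0.28],
    [0,0,-0.28],
    [0,0,-0.28],
    [0,0,-0.28],
    [0,0,-0.28],
    [0,0,-0.28]
  ]
}}

```text
clock: 8.15
eef_pos: [0.6368, -0.0746, 0.0014]
tool_rot: [-0.104, 0.995, -0.0, 0.0]
ft_force: [-0.2, 0.0, -0.2]
grip_width: 0.0601
grasp_force: 0.0
```

```bash
python3 p.py 636.7,-74.5,0,192; python3 -c "
from h import *; shot('side','side2'); im=np.load('side2.npz')['img']; cv2.imwrite('pics/c3.png',cv2.resize(im[130:290,220:400],None,fx=3.5,fy=3.5,interpolation=2))"
```

```text
t 8.15 tcp [636.8 -74.6   1.4] psi -168.0 j [-0.12  0.66  0.12  1.03  0.   -0.33] F [-0.2  0.  -0.2] w 60.1 g 0.0
636.7,-74.5,0,192 slide [0.0, 0.0, 0.005] rot [-0.0, 0.001, -0.001]
```

View pics/c3.png

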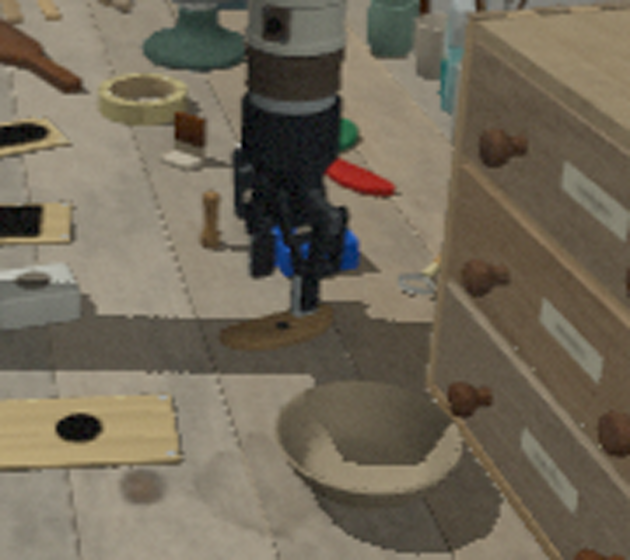

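The crop shows the finger at (307,300) standing behind the rib at (280,327), which is odd. I'll check by projecting into the side view.

```bash
cat > q.py <<'E'
from h import *
def proj(c,p):
    Rm=R.from_quat(c["orientation"]).as_matrix(); q=(np.array(p)-c["xyz"])@Rm; q=q*[1,-1,-1]
    uv,_=cv2.projectPoints(q.reshape(-1,1,3),np.zeros(3),np.zeros(3),c["camera_matrix"],np.array([c["k1"],0,0,0.])); return uv.reshape(-1,2)
E
python3 - <<'E'
from q import *
from m import plane,load
c=bot.camera("side"); P=np.array([[.6367,-.0745,.009],[.6367,-.0745,.002],[.643,-.104,.008],[.63,-.045,.008],[.6367+.051,-.0745+.011,.009],[.6367-.051,-.0745-.011,.009]])
print(np.round((proj(c,P)-[220,130])*3.5))
img,W,S,C=load("side2")
for u,v in[(283,325),(220,335),(335,310),(307,308)]:
    uu,vv=round(u/3.5+220),round(v/3.5+130); print(u,v,np.round(plane(S,C,.009)[vv,uu],3),np.round(W[vv,uu],3))
E
```

```text
[[278. 323.]
 [278. 331.]
 [298. 343.]
 [259. 307.]
 [333. 309.]
 [222. 338.]]
283 325 [ 0.64  -0.078] [ 0.64  -0.078  0.009]
220 335 [ 0.586 -0.082] [ 0.585 -0.083  0.01 ]
335 310 [ 0.689 -0.067] [ 0.693 -0.057  0.002]
307 308 [ 0.668 -0.057] [ 0.645 -0.115  0.046]
```

The rib position agrees in both cameras, but the fingertips look about 30 mm too high. I'll take a fresh picture in case that one was stale.

```bash
python3 -c "
from h import *; shot('side','side3'); d=np.load('side3.npz');im=d['img'];W=d['W']; e=np.load('side2.npz')['img']; print(np.abs(im.astype(int)-e).max(-1)[150:230,280:330].mean())
m=(np.abs(W[...,0]-.637)<.06)&(np.abs(W[...,1]+.0745)<.07)&(W[...,2]>.012); print(np.sort(W[m][:,2])[:12]); q=W[m]; print(np.round(q[np.argsort(q[:,2])[:12]],3))
cv2.imwrite('pics/c4.png',cv2.resize(im[150:240,270:340],None,fx=7,fy=6.5,interpolation=2))"; python3 p.py
```

```text
4.6655
[0.01212065 0.01236053 0.01242613 0.01248691 0.01251901 0.0125425
 0.0125828  0.01305889 0.03720521 0.03757743 0.03797966 0.03840107]
[[ 0.602 -0.096  0.012]
 [ 0.625 -0.097  0.012]
 [ 0.61  -0.077  0.012]
 [ 0.594 -0.084  0.012]
 [ 0.657 -0.088  0.013]
 [ 0.672 -0.081  0.013]
 [ 0.616 -0.095  0.013]
 [ 0.631 -0.078  0.013]
 [ 0.626 -0.044  0.037]
 [ 0.639 -0.041  0.038]
 [ 0.651 -0.108  0.038]
 [ 0.636 -0.042  0.038]]
t 8.3 tcp [637.1 -74.6   1.8] psi -168.0 j [-0.12  0.66  0.12  1.03 -0.   -0.33] F [-0.7 -0.2  1.2] w 59.9 g 0.0
```

View pics/c4.png

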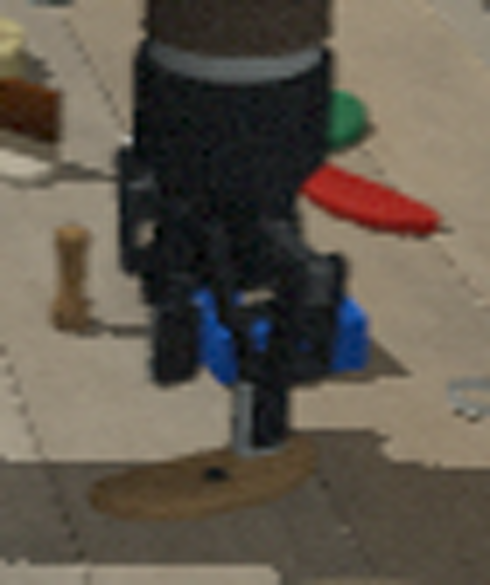

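The tips really do hang about 36 mm above the reported TCP height (lowest depth points at z≈0.037). I'll shut the fingers up here, above the rib, to see where the shut tips stand.

Emit:
{"method": "drive_tool", "body": {
  "slide": [
    [0,0,0],
    [0,0,0],
    [0,0,0],
    [0,0,0],
    [0,0,0],
    [0,0,0],
    [0,0,0],
    [0,0,0]
  ],
  "rotation": [
    [0,0,0],
    [0,0,0],
    [0,0,0],
    [0,0,0],
    [0,0,0],
    [0,0,0],
    [0,0,0],
    [0,0,0]
  ],
  "gripper": 0.0
}}

```text
clock: 9.3
eef_pos: [0.6365, -0.0745, 0.0011]
tool_rot: [-0.104, 0.995, 0.0, -0.0]
ft_force: [0.3, 0.1, -0.7]
grip_width: -0.0001
grasp_force: 0.0
```

```bash
python3 p.py; python3 -c "
from h import *; shot('side','side4'); d=np.load('side4.npz');im=d['img'];W=d['W']
m=(np.abs(W[...,0]-.637)<.06)&(np.abs(W[...,1]+.0745)<.07)&(W[...,2]>.013);q=W[m]; print(np.round(q[np.argsort(q[:,2])[:16]],3))
cv2.imwrite('pics/c5.png',cv2.resize(im[150:240,270:340],None,fx=7,fy=6.5,interpolation=2))"
```

```text
t 9.3 tcp [636.5 -74.5   1.1] psi -168.0 j [-0.12  0.66  0.12  1.03  0.   -0.33] F [ 0.3  0.1 -0.7] w -0.1 g 0.0
[[ 0.627 -0.1    0.014]
 [ 0.641 -0.08   0.033]
 [ 0.638 -0.079  0.033]
 [ 0.648 -0.078  0.034]
 [ 0.635 -0.082  0.035]
 [ 0.628 -0.083  0.036]
 [ 0.643 -0.082  0.037]
 [ 0.631 -0.084  0.037]
 [ 0.626 -0.072  0.037]
 [ 0.64  -0.082  0.037]
 [ 0.627 -0.079  0.037]
 [ 0.629 -0.081  0.038]
 [ 0.631 -0.082  0.039]
 [ 0.636 -0.084  0.039]
 [ 0.626 -0.071  0.039]
 [ 0.627 -0.077  0.04 ]]
```

View pics/c5.png

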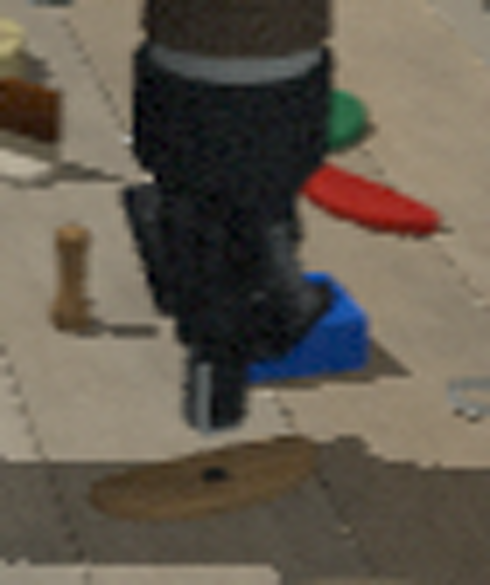

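Shut tips sit at (0.637,-0.078), z≈0.031–0.033, while the reported TCP is z=0.001. So true tip height = reported + about 31 mm, and xy is right. I'll descend another 30 mm, reopening first.

Emit:
{"method": "drive_tool", "body": {
  "slide": [
    [0,0,0],
    [0,0,0],
    [0,0,0],
    [0,0,0.02],
    [0,0,0.05],
    [0,0,0.08],
    [0,0,0.1],
    [0,0,0.11]
  ],
  "rotation": [
    [0,0,0],
    [0,0,0],
    [0,0,0],
    [0,0,0],
    [0,0,0],
    [0,0,0],
    [0,0,0],
    [0,0,0]
  ],
  "gripper": 0.7
}}

```text
clock: 10.35
eef_pos: [0.6362, -0.0745, -0.0271]
tool_rot: [-0.104, 0.995, 0.0, -0.0]
ft_force: [0.0, 0.2, 0.5]
grip_width: 0.0604
grasp_force: 0.0
```

Emit:
{"method": "drive_tool", "body": {
  "slide": [
    [0,0,0.005],
    [0,0,0.01],
    [0,0,0.01],
    [0,0,0.01],
    [0,0,0.01],
    [0,0,0.01],
    [0,0,0.01],
    [0,0,0.01]
  ],
  "rotation": [
    [0,0,0],
    [0,0,0],
    [0,0,0],
    [0,0,0],
    [0,0,0],
    [0,0,0],
    [0,0,0],
    [0,0,0]
  ],
  "gripper": 0.0
}}

```text
clock: 11.35
eef_pos: [0.6371, -0.0745, -0.0274]
tool_rot: [-0.104, 0.995, -0.0, 0.001]
ft_force: [-2.5, 0.1, 5.5]
grip_width: 0.0353
grasp_force: 59.2
```

```bash
python3 p.py 636.7,-74.5,40,192
```

```text
t 11.35 tcp [637.1 -74.5 -27.4] psi -168.0 j [-0.12  0.69  0.09  0.97  0.   -0.33] F [-2.5  0.1  5.5] w 35.3 g 59.2
636.7,-74.5,40,192 slide [0.001, 0.0, -0.27] rot [-0.001, 0.003, -0.0]
```

Gripped, 59 N, width 35 mm (with light table contact, so table level is about -27.5 reported). Lift and carry.

Emit:
{"method": "drive_tool", "body": {
  "slide": [
    [0,0,-0.08],
    [0,0,-0.2],
    [0.02,0.1,-0.31],
    [0.05,0.28,-0.31],
    [0.08,0.46,-0.31],
    [0.11,0.64,-0.31],
    [0.14,0.82,-0.31],
    [0.16,0.95,-0.31]
  ],
  "rotation": [
    [0,0,0],
    [0,0,0],
    [0,0,0],
    [0,0,0],
    [0,0,0],
    [0,0,0],
    [0,0,0.02],
    [0,0,0.035]
  ]
}}

```text
clock: 12.35
eef_pos: [0.5474, 0.1513, 0.049]
tool_rot: [-0.096, 0.995, 0.0, 0.0]
ft_force: [0.5, 0.9, -0.9]
grip_width: 0.0357
grasp_force: 59.8
```

Emit:
{"method": "drive_tool", "body": {
  "slide": [
    [0.02,0.18,0],
    [0.05,0.36,0],
    [0.08,0.54,0],
    [0.11,0.7,0],
    [0.14,0.82,0],
    [0.16,0.88,0],
    [0.16,0.9,0],
    [0.16,0.9,0]
  ],
  "rotation": [
    [0,0,0],
    [0,0,0],
    [0,0,0],
    [0,0,0],
    [0,0,0],
    [0,0,0],
    [0,0,0],
    [0,0,0]
  ]
}}

```text
clock: 13.35
eef_pos: [0.4664, 0.3622, 0.0487]
tool_rot: [-0.095, 0.995, -0.0, 0.0]
ft_force: [0.6, -0.4, -0.3]
grip_width: 0.0354
grasp_force: 59.8
```

```bash
python3 p.py 460.5,367.5,0,191 460.5,367.5,-21.5,191; python3 -c "
from h import *; shot('side','side5'); d=np.load('side5.npz');im=d['img']
cv2.imwrite('pics/c6.png',cv2.resize(im[110:230,170:320],None,fx=5,fy=5,interpolation=2))"
```

```text
t 13.35 tcp [466.4 362.2  48.7] psi -169.1 j [ 0.66  0.52  0.01  1.06 -0.    0.47] F [ 0.6 -0.4 -0.3] w 35.4 g 59.8
460.5,367.5,0,191 slide [0.019, 0.025, 0.195] rot [-0.001, 0.0, -0.002]
460.5,367.5,-21.5,191 slide [0.019, 0.025, 0.281] rot [-0.001, 0.0, -0.002]
```

View pics/c6.png

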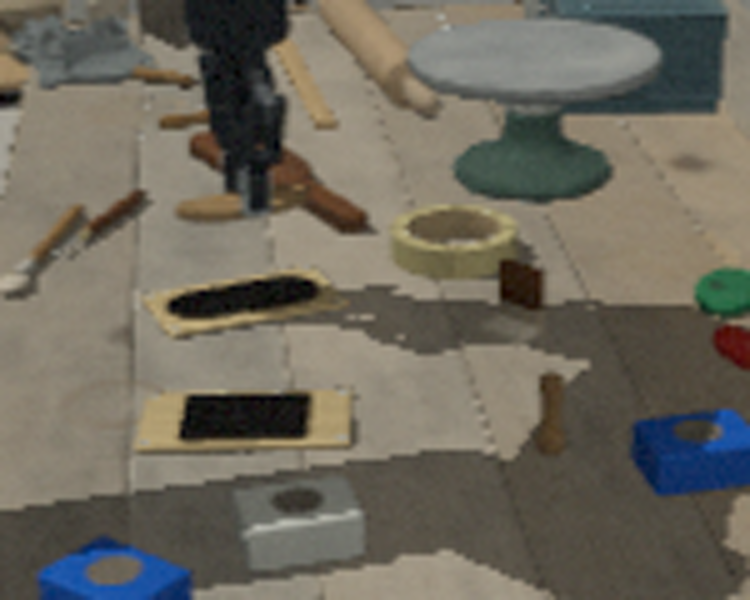

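The rib is held level, spanning x 178–305 in the crop. Lower it, release and lift.

Emit:
{"method": "drive_tool", "body": {
  "slide": [
    [0.01,0.01,0.06],
    [0.019,0.025,0.13],
    [0.019,0.025,0.19],
    [0.019,0.025,0.23],
    [0.019,0.025,0.26],
    [0.019,0.025,0.275],
    [0.019,0.025,0.281],
    [0.019,0.025,0.281]
  ],
  "rotation": [
    [0,0,0],
    [0,0,0],
    [0,0,0],
    [0,0,0],
    [0,0,0],
    [0,0,0],
    [0,0,0],
    [0,0,0]
  ]
}}

```text
clock: 14.4
eef_pos: [0.4604, 0.3682, -0.0213]
tool_rot: [-0.096, 0.995, 0.0, 0.0]
ft_force: [0.5, 0.1, 0.6]
grip_width: 0.0354
grasp_force: 59.8
```

Emit:
{"method": "drive_tool", "body": {
  "slide": [
    [0,0,0],
    [0,0,0],
    [0,0,0],
    [0,0,0],
    [0,0,-0.05],
    [0,0,-0.15],
    [0,0,-0.3],
    [0,0,-0.45]
  ],
  "rotation": [
    [0,0,0],
    [0,0,0],
    [0,0,0],
    [0,0,0],
    [0,0,0],
    [0,0,0],
    [0,0,0],
    [0,0,0]
  ],
  "gripper": 0.8
}}

```text
clock: 15.4
eef_pos: [0.4602, 0.368, 0.0928]
tool_rot: [-0.096, 0.995, 0.0, 0.0]
ft_force: [0.5, -0.3, 0.5]
grip_width: 0.0679
grasp_force: 0.0
```

```bash
python3 p.py 446.2,5.6,30,183 446.2,5.6,-18,183
```

```text
t 15.4 tcp [460.2 368.   92.8] psi -169.0 j [ 0.67  0.48  0.06  1.15 -0.    0.48] F [ 0.5 -0.3  0.5] w 67.9 g 0.0
446.2,5.6,30,183 slide [0.331, -1.412, 0.251] rot [0.001, 0.001, 0.279]
446.2,5.6,-18,183 slide [0.331, -1.412, 0.443] rot [0.001, 0.001, 0.279]
```

Emit:
{"method": "drive_tool", "body": {
  "slide": [
    [0.04,-0.2,0],
    [0.09,-0.4,0],
    [0.14,-0.6,0],
    [0.19,-0.8,0],
    [0.22,-0.95,0],
    [0.23,-1,0],
    [0.23,-1,0],
    [0.23,-1,0]
  ],
  "rotation": [
    [0,0,0.05],
    [0,0,0.1],
    [0,0,0.15],
    [0,0,0.2],
    [0,0,0.25],
    [0,0,0.28],
    [0,0,0.28],
    [0,0,0.28]
  ]
}}

```text
clock: 16.4
eef_pos: [0.4517, 0.1127, 0.0912]
tool_rot: [-0.027, 1.0, 0.0, 0.0]
ft_force: [0.8, 0.1, 0.0]
grip_width: 0.0684
grasp_force: 0.0
```

```bash
python3 p.py 446.2,5.6,50,183 446.2,5.6,-18,183; cat > chk.py <<'E'
from m import *; from h import shot; import sys
shot("top",sys.argv[1]); img,W,S,C=load(sys.argv[1]); hsv=cv2.cvtColor(img,cv2.COLOR_BGR2HSV)
x,y=float(sys.argv[2]),float(sys.argv[3]); P=plane(S,C,.005); i=np.argwhere(win(P,x,y,.09)); a,b=i.min(0),i.max(0)
g=img[a[0]:b[0],a[1]:b[1]]; cv2.imwrite("pics/"+sys.argv[1]+".png",cv2.resize(g,(500,int(500*g.shape[0]/g.shape[1])),interpolation=2))
E
cat > rib.py <<'E'
import sys; sys.argv=["","rib1",".4605",".3675"]
from chk import *
P=plane(S,C,.014); g=img.max(-1); b=win(P,.4605,.3675,.054)
gr=g.astype(float); ok=np.abs((P-[.4605,.3675])@[-np.sin(.19),np.cos(.19)])<.022
rep("rib",b&ok&(g>45),P)
E
python3 rib.py
```

```text
t 16.4 tcp [451.7 112.7  91.2] psi -177.0 j [ 0.24  0.25 -0.28  1.04  0.    0.19] F [0.8 0.1 0. ] w 68.4 g 0.0
446.2,5.6,50,183 slide [0.045, -0.427, 0.164] rot [0.001, 0.002, 0.002]
446.2,5.6,-18,183 slide [0.045, -0.427, 0.436] rot [0.001, 0.002, 0.002]
rib 373 mean [458.7 370.7] axis 11.0 4sig [ 44. 112.] rect [460.6 369. ] [106.4  40.8] 10.7
```

View pics/rib1.png

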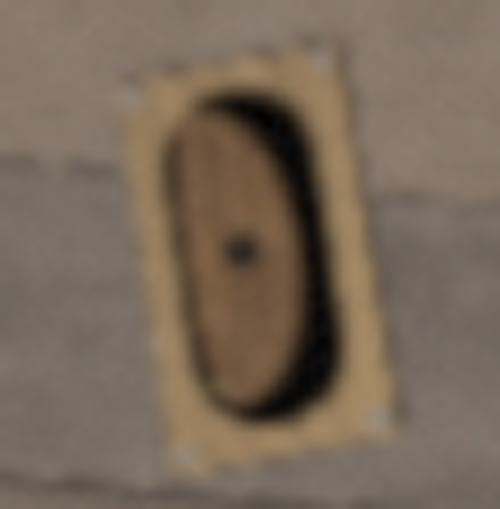

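The rib lies within the paint but about 2 mm toward +y, with one end close to the edge. I'll go back and nudge it before the rest.

```bash
python3 p.py 460.4,368,60,191 460.4,368,-21,191
```

```text
t 16.45 tcp [451.6 112.8  91. ] psi -176.9 j [ 0.24  0.25 -0.28  1.04  0.    0.19] F [1.  0.3 0. ] w 68.2 g 0.0
460.4,368,60,191 slide [-0.09, 1.017, 0.124] rot [0.001, 0.001, -0.277]
460.4,368,-21,191 slide [-0.09, 1.017, 0.448] rot [0.001, 0.001, -0.277]
```

Emit:
{"method": "drive_tool", "body": {
  "slide": [
    [-0.02,0.22,0],
    [-0.04,0.44,0],
    [-0.06,0.66,0],
    [-0.08,0.86,0.03],
    [-0.09,1,0.1],
    [-0.09,1,0.18],
    [-0.09,1,0.25],
    [-0.09,1,0.25]
  ],
  "rotation": [
    [0,0,-0.07],
    [0,0,-0.14],
    [0,0,-0.21],
    [0,0,-0.28],
    [0,0,-0.28],
    [0,0,-0.28],
    [0,0,-0.28],
    [0,0,-0.28]
  ]
}}

```text
clock: 17.45
eef_pos: [0.4588, 0.3627, 0.0263]
tool_rot: [-0.097, 0.995, -0.001, -0.002]
ft_force: [1.0, 0.5, -0.1]
grip_width: 0.0686
grasp_force: 0.0
```

```bash
python3 p.py 460.4,368,-21,191
```

```text
t 17.45 tcp [458.8 362.7  26.3] psi -168.9 j [ 0.67  0.54 -0.03  1.01  0.    0.47] F [ 1.   0.5 -0.1] w 68.6 g 0.0
460.4,368,-21,191 slide [-0.011, 0.02, 0.189] rot [-0.004, -0.008, 0.004]
```

Emit:
{"method": "drive_tool", "body": {
  "slide": [
    [-0.01,0.02,0.04],
    [-0.01,0.02,0.09],
    [-0.01,0.02,0.13],
    [-0.01,0.02,0.16],
    [-0.01,0.02,0.18],
    [-0.01,0.02,0.188],
    [-0.01,0.02,0.188],
    [-0.01,0.02,0.188]
  ],
  "rotation": [
    [0,0,0],
    [0,0,0],
    [0,0,0],
    [0,0,0],
    [0,0,0],
    [0,0,0],
    [0,0,0],
    [0,0,0]
  ]
}}

```text
clock: 18.45
eef_pos: [0.4627, 0.368, -0.0183]
tool_rot: [-0.096, 0.995, 0.0, 0.0]
ft_force: [-0.3, 0.4, 1.1]
grip_width: 0.068
grasp_force: 0.0
```

Emit:
{"method": "drive_tool", "body": {
  "slide": [
    [0,0,0],
    [0,0,0],
    [0,0,0],
    [0,0,0],
    [0,0,0],
    [0,0,0],
    [0,0,0],
    [0,0,0]
  ],
  "rotation": [
    [0,0,0],
    [0,0,0],
    [0,0,0],
    [0,0,0],
    [0,0,0],
    [0,0,0],
    [0,0,0],
    [0,0,0]
  ],
  "gripper": 0
}}

```text
clock: 19.45
eef_pos: [0.4649, 0.3691, -0.0156]
tool_rot: [-0.096, 0.995, 0.001, 0.003]
ft_force: [1.0, -1.3, 10.9]
grip_width: 0.0
grasp_force: 5.5
```

```bash
python3 p.py 460.8,365.8,-21,191
```

```text
t 19.45 tcp [464.9 369.1 -15.6] psi -169.0 j [ 0.67  0.59 -0.06  0.91 -0.    0.48] F [ 1.  -1.3 10.9] w 0.0 g 5.5
460.8,365.8,-21,191 slide [0.019, -0.01, 0.021] rot [0.004, 0.012, -0.001]
```

The fingers passed over the rib (TCP only reached -18 reported). Lift slightly, reopen, look.

Emit:
{"method": "drive_tool", "body": {
  "slide": [
    [0,0,-0.02],
    [0,0,-0.04],
    [0,0,-0.05],
    [0,0,-0.05],
    [0,0,-0.05],
    [0,0,-0.05],
    [0,0,-0.05],
    [0,0,-0.05]
  ],
  "rotation": [
    [0,0,0],
    [0,0,0],
    [0,0,0],
    [0,0,0],
    [0,0,0],
    [0,0,0],
    [0,0,0],
    [0,0,0]
  ],
  "gripper": 0.8
}}

```text
clock: 20.45
eef_pos: [0.4623, 0.3678, -0.0062]
tool_rot: [-0.096, 0.995, -0.0, -0.0]
ft_force: [0.4, 0.9, 0.7]
grip_width: 0.0683
grasp_force: 0.0
```

```bash
python3 p.py 460.4,368,-22,191; python3 -c "
from h import *; shot('side','side6'); d=np.load('side6.npz');im=d['img']
cv2.imwrite('pics/c7.png',cv2.resize(im[120:190,190:260],None,fx=7,fy=7,interpolation=2))"
```

```text
t 20.45 tcp [462.3 367.8  -6.2] psi -169.0 j [ 0.67  0.58 -0.05  0.94 -0.    0.48] F [0.4 0.9 0.7] w 68.3 g 0.0
460.4,368,-22,191 slide [0.007, 0.002, 0.063] rot [-0.0, -0.0, -0.001]
```

View pics/c7.png

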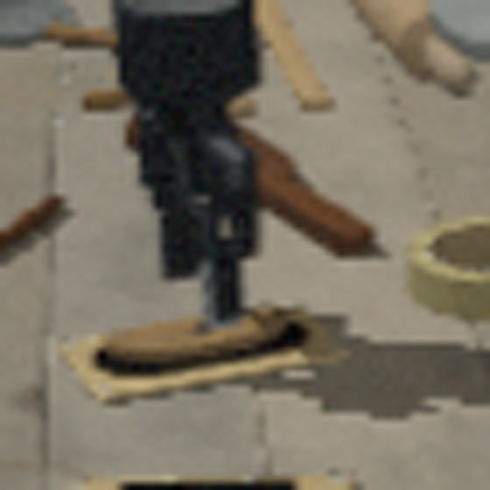

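The rib is still in place at crop (195,340). Regrasp deeper.

Emit:
{"method": "drive_tool", "body": {
  "slide": [
    [0.007,0.002,0.02],
    [0.007,0.002,0.04],
    [0.007,0.002,0.055],
    [0.007,0.002,0.063],
    [0.007,0.002,0.063],
    [0.007,0.002,0.063],
    [0.007,0.002,0.063],
    [0.007,0.002,0.063]
  ],
  "rotation": [
    [0,0,0],
    [0,0,0],
    [0,0,0],
    [0,0,0],
    [0,0,0],
    [0,0,0],
    [0,0,0],
    [0,0,0]
  ]
}}

```text
clock: 21.5
eef_pos: [0.4606, 0.368, -0.0217]
tool_rot: [-0.096, 0.995, 0.0, 0.0]
ft_force: [0.1, -1.0, 0.8]
grip_width: 0.0683
grasp_force: 0.0
```

Emit:
{"method": "drive_tool", "body": {
  "slide": [
    [0,0,0],
    [0,0,0],
    [0,0,0],
    [0,0,0],
    [0,0,0],
    [0,0,0],
    [0,0,0],
    [0,0,0]
  ],
  "rotation": [
    [0,0,0],
    [0,0,0],
    [0,0,0],
    [0,0,0],
    [0,0,0],
    [0,0,0],
    [0,0,0],
    [0,0,0]
  ],
  "gripper": 0
}}

```text
clock: 22.5
eef_pos: [0.4609, 0.3684, -0.0213]
tool_rot: [-0.096, 0.995, 0.0, 0.0]
ft_force: [0.2, -0.9, 5.4]
grip_width: 0.0355
grasp_force: 59.9
```

```bash
python3 p.py 460.8,365.8,-21,191
```

```text
t 22.5 tcp [460.9 368.4 -21.3] psi -169.0 j [ 0.67  0.6  -0.07  0.9   0.    0.48] F [ 0.2 -0.9  5.4] w 35.5 g 59.9
460.8,365.8,-21,191 slide [0.002, -0.01, -0.001] rot [0.001, 0.002, -0.0]
```

Emit:
{"method": "drive_tool", "body": {
  "slide": [
    [0,0,-0.01],
    [0,0,-0.015],
    [0,-0.005,-0.015],
    [0,-0.01,-0.015],
    [0,-0.01,-0.01],
    [0,-0.01,0],
    [0,-0.01,0],
    [0,-0.01,0]
  ],
  "rotation": [
    [0,0,0],
    [0,0,0],
    [0,0,0],
    [0,0,0],
    [0,0,0],
    [0,0,0],
    [0,0,0],
    [0,0,0]
  ]
}}

```text
clock: 23.5
eef_pos: [0.4611, 0.3656, -0.0213]
tool_rot: [-0.096, 0.995, 0.0, 0.0]
ft_force: [-1.0, -1.5, 4.6]
grip_width: 0.0351
grasp_force: 60.2
```

Emit:
{"method": "drive_tool", "body": {
  "slide": [
    [0,0,0],
    [0,0,0],
    [0,0,0],
    [0,0,0],
    [0,0,-0.05],
    [0,0,-0.15],
    [0,0,-0.3],
    [0,0,-0.45]
  ],
  "rotation": [
    [0,0,0],
    [0,0,0],
    [0,0,0],
    [0,0,0],
    [0,0,0],
    [0,0,0],
    [0,0,0],
    [0,0,0]
  ],
  "gripper": 0.8
}}

```text
clock: 24.5
eef_pos: [0.4611, 0.3655, 0.0925]
tool_rot: [-0.096, 0.995, 0.0, 0.0]
ft_force: [0.0, 1.2, -0.6]
grip_width: 0.068
grasp_force: 0.0
```

Emit:
{"method": "drive_tool", "body": {
  "slide": [
    [0.04,-0.2,0],
    [0.09,-0.4,0],
    [0.14,-0.6,0],
    [0.19,-0.8,0],
    [0.22,-0.95,0],
    [0.23,-1,0],
    [0.23,-1,0],
    [0.23,-1,0]
  ],
  "rotation": [
    [0,0,0.05],
    [0,0,0.1],
    [0,0,0.15],
    [0,0,0.2],
    [0,0,0.25],
    [0,0,0.28],
    [0,0,0.28],
    [0,0,0.28]
  ]
}}

```text
clock: 25.5
eef_pos: [0.4526, 0.1103, 0.0909]
tool_rot: [-0.027, 1.0, 0.0, 0.0]
ft_force: [-0.5, 0.3, -0.2]
grip_width: 0.0678
grasp_force: 0.0
```

```bash
sed -i 's/"rib1"/"rib2"/' rib.py; python3 rib.py; python3 p.py 446.2,5.6,50,183 446.2,5.6,-20,183
```

```text
rib 402 mean [459.3 369.4] axis 10.8 4sig [ 47. 113.] rect [460.8 367.7] [106.4  43.4] 10.7
t 25.55 tcp [452.5 110.3  90.7] psi -176.9 j [ 0.24  0.26 -0.28  1.04  0.    0.19] F [0.4 0.3 0.3] w 68.5 g 0.0
446.2,5.6,50,183 slide [0.048, -0.417, 0.163] rot [0.001, 0.001, 0.002]
446.2,5.6,-20,183 slide [0.048, -0.417, 0.443] rot [0.001, 0.001, 0.002]
```

View pics/rib2.png

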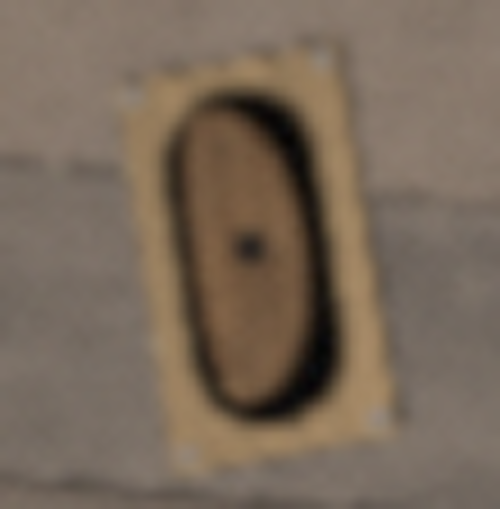

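The rib is now centred (190–305 in the crop inside paint 180–328, about 5 px of parallax). Mould next.

Emit:
{"method": "drive_tool", "body": {
  "slide": [
    [0.02,-0.2,0],
    [0.048,-0.4,0],
    [0.048,-0.417,0.06],
    [0.048,-0.417,0.16],
    [0.048,-0.417,0.27],
    [0.048,-0.417,0.37],
    [0.048,-0.417,0.42],
    [0.048,-0.417,0.443]
  ],
  "rotation": [
    [0,0,0],
    [0,0,0],
    [0,0,0],
    [0,0,0],
    [0,0,0],
    [0,0,0],
    [0,0,0],
    [0,0,0]
  ]
}}

```text
clock: 26.55
eef_pos: [0.4456, 0.0051, -0.0207]
tool_rot: [-0.027, 1.0, 0.0, -0.0]
ft_force: [-0.7, 0.3, 1.1]
grip_width: 0.0681
grasp_force: 0.0
```

Emit:
{"method": "drive_tool", "body": {
  "slide": [
    [0,0,0],
    [0,0,0],
    [0,0,0],
    [0,0,0],
    [0,0,0],
    [0,0,0],
    [0,0,0],
    [0,0,0]
  ],
  "rotation": [
    [0,0,0],
    [0,0,0],
    [0,0,0],
    [0,0,0],
    [0,0,0],
    [0,0,0],
    [0,0,0],
    [0,0,0]
  ],
  "gripper": 0
}}

```text
clock: 27.55
eef_pos: [0.4462, 0.0044, -0.0196]
tool_rot: [-0.026, 1.0, 0.0, 0.001]
ft_force: [-1.2, 1.1, 6.0]
grip_width: 0.0505
grasp_force: 64.5
```

```bash
python3 p.py 436.6,169.3,40,168 436.6,169.3,-14.5,168
```

```text
t 27.55 tcp [446.2   4.4 -19.6] psi -177.0 j [ 0.01  0.37 -0.47  0.73  0.   -0.04] F [-1.2  1.1  6. ] w 50.5 g 64.5
436.6,169.3,40,168 slide [0.004, 0.661, -0.238] rot [0.0, 0.002, 0.522]
436.6,169.3,-14.5,168 slide [0.004, 0.661, -0.02] rot [0.0, 0.002, 0.522]
```

Emit:
{"method": "drive_tool", "body": {
  "slide": [
    [0,0,-0.05],
    [0,0,-0.12],
    [0,0.05,-0.2],
    [0,0.2,-0.24],
    [0,0.36,-0.24],
    [0,0.5,-0.24],
    [0,0.62,-0.24],
    [0.004,0.661,-0.24]
  ],
  "rotation": [
    [0,0,0],
    [0,0,0],
    [0,0,0.05],
    [0,0,0.15],
    [0,0,0.25],
    [0,0,0.37],
    [0,0,0.47],
    [0,0,0.52]
  ]
}}

```text
clock: 28.55
eef_pos: [0.4358, 0.1709, 0.0402]
tool_rot: [0.103, 0.995, 0.0, 0.0]
ft_force: [-0.2, -0.2, -1.5]
grip_width: 0.0507
grasp_force: 63.8
```

```bash
python3 p.py 436.6,169.3,-14,168
```

```text
t 28.55 tcp [435.8 170.9  40.2] psi 168.1 j [ 0.37  0.32 -0.34  0.91  0.    0.58] F [-0.2 -0.2 -1.5] w 50.7 g 63.8
436.6,169.3,-14,168 slide [-0.004, -0.006, 0.217] rot [0.0, 0.0, 0.005]
```

Emit:
{"method": "drive_tool", "body": {
  "slide": [
    [-0.004,-0.006,0.05],
    [-0.004,-0.006,0.1],
    [-0.004,-0.006,0.14],
    [-0.004,-0.006,0.17],
    [-0.004,-0.006,0.195],
    [-0.004,-0.006,0.21],
    [-0.004,-0.006,0.217],
    [-0.004,-0.006,0.217]
  ],
  "rotation": [
    [0,0,0],
    [0,0,0],
    [0,0,0],
    [0,0,0],
    [0,0,0],
    [0,0,0],
    [0,0,0],
    [0,0,0]
  ]
}}

```text
clock: 29.55
eef_pos: [0.437, 0.1678, -0.0142]
tool_rot: [0.104, 0.995, 0.0, 0.0]
ft_force: [0.1, 0.4, -0.8]
grip_width: 0.0505
grasp_force: 63.9
```

Emit:
{"method": "drive_tool", "body": {
  "slide": [
    [0,0,0],
    [0,0,0],
    [0,0,0],
    [0,0,0],
    [0,0,-0.05],
    [0,0,-0.15],
    [0,0,-0.3],
    [0,0,-0.45]
  ],
  "rotation": [
    [0,0,0],
    [0,0,0],
    [0,0,0],
    [0,0,0],
    [0,0,0],
    [0,0,0],
    [0,0,0],
    [0,0,0]
  ],
  "gripper": 0.7
}}

```text
clock: 30.55
eef_pos: [0.4367, 0.1677, 0.1]
tool_rot: [0.104, 0.995, 0.0, 0.0]
ft_force: [0.0, 0.6, 1.0]
grip_width: 0.0598
grasp_force: 0.0
```

```bash
python3 p.py 650,272.7,70,126
```

```text
t 30.55 tcp [436.7 167.7 100. ] psi 168.1 j [ 0.37  0.25 -0.26  1.06  0.    0.57] F [0.  0.6 1. ] w 59.8 g 0.0
650,272.7,70,126 slide [-0.748, 0.588, 0.12] rot [0.001, 0.0, 1.468]
```

Emit:
{"method": "drive_tool", "body": {
  "slide": [
    [-0.14,0.11,0],
    [-0.28,0.22,0],
    [-0.42,0.33,0],
    [-0.56,0.44,0],
    [-0.68,0.53,0],
    [-0.74,0.58,0],
    [-0.75,0.59,0],
    [-0.75,0.59,0]
  ],
  "rotation": [
    [0,0,0.15],
    [0,0,0.3],
    [0,0,0.45],
    [0,0,0.6],
    [0,0,0.8],
    [0,0,1],
    [0,0,1],
    [0,0,1]
  ]
}}

```text
clock: 31.55
eef_pos: [0.6501, 0.273, 0.0982]
tool_rot: [0.346, 0.938, -0.0, -0.0]
ft_force: [0.6, 0.4, -0.5]
grip_width: 0.0598
grasp_force: 0.0
```

```bash
python3 p.py 650,272.7,40,126 650,272.7,-10,126; cat > mo.py <<'E'
import sys
from chk import *
P=plane(S,C,.036); g=img.max(-1); Z=W[...,2]; b=win(P,.4366,.1693,.052)
rep("mould z",b&(Z>.02),P); rep("mould white",b&(g>75)&(hsv[...,1]<60),P)
P=plane(S,C,.005); b=win(P,.459,-.37,.043); g=g.astype(float); lo,hi=np.percentile(g[b],[3,80]); m=big(b&(g<(lo+hi)/2))
c,_=cv2.findContours(m.astype(np.uint8),0,1); q=np.array([P[v,u] for u,v in c[0][:,0]]); r=cv2.minAreaRect((q*1000).astype(np.float32)); print("tile paint",r)
E
python3 mo.py mould1 .4366 .1693
```

```text
t 31.55 tcp [650.1 273.   98.2] psi 139.5 j [ 0.4   0.71  0.48  1.34 -0.    1.1 ] F [ 0.6  0.4 -0.5] w 59.8 g 0.0
650,272.7,40,126 slide [-0.001, -0.001, 0.233] rot [-0.002, -0.0, 0.471]
650,272.7,-10,126 slide [-0.001, -0.001, 0.433] rot [-0.002, -0.0, 0.471]
mould z 863 mean [435.2 170.6] axis 34.5 4sig [ 99. 106.] rect [434.8 171.5] [103.4  97.6] 38.9
mould white 848 mean [434.5 171.3] axis 36.3 4sig [ 97. 107.] rect [434.2 171.8] [103.2  96.2] 42.5
tile paint ((457.81463623046875, -370.56500244140625), (48.521724700927734, 44.05881881713867), 87.11956787109375)
```

View pics/mould1.png

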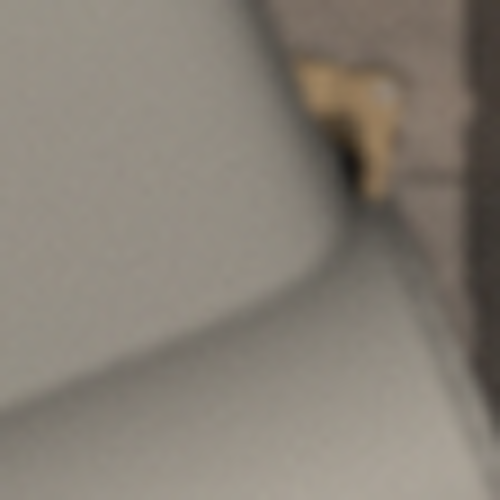

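The arm hides the mould in that view, so I'll check it later. Now grip the tile's wall.

Emit:
{"method": "drive_tool", "body": {
  "slide": [
    [0,0,0.03],
    [0,0,0.06],
    [0,0,0.12],
    [0,0,0.2],
    [0,0,0.3],
    [0,0,0.38],
    [0,0,0.43],
    [0,0,0.448]
  ],
  "rotation": [
    [0,0,0.2],
    [0,0,0.4],
    [0,0,0.47],
    [0,0,0.47],
    [0,0,0.47],
    [0,0,0.47],
    [0,0,0.47],
    [0,0,0.47]
  ]
}}

```text
clock: 32.6
eef_pos: [0.6499, 0.2729, -0.0149]
tool_rot: [0.454, 0.891, -0.001, -0.001]
ft_force: [0.2, 0.8, 0.8]
grip_width: 0.0596
grasp_force: 0.0
```

```bash
python3 p.py 650,272.7,-14,126; python3 -c "
from h import *; shot('side','side7'); d=np.load('side7.npz');W=d['W']
m=(np.abs(W[...,0]-.645)<.06)&(np.abs(W[...,1]-.268)<.06)&(W[...,2]>.006); q=W[m]; im=d['img']; 
r=(im[...,2].astype(int)-im[...,0]>25)&m; print('brown',r.sum(),np.round(W[r].mean(0),3),np.round(np.percentile(W[r],[3,97],axis=0),3))
cv2.imwrite('pics/c8.png',cv2.resize(im[130:200,250:320],None,fx=7,fy=7,interpolation=2))"
```

```text
t 32.6 tcp [649.9 272.9 -14.9] psi 126.0 j [0.4  0.79 0.33 1.11 0.   1.34] F [0.2 0.8 0.8] w 59.6 g 0.0
650,272.7,-14,126 slide [-0.001, -0.0, -0.004] rot [-0.003, -0.001, -0.001]
brown 83 [0.649 0.266 0.034] [[0.627 0.249 0.008]
 [0.663 0.28  0.066]]
```

View pics/c8.png

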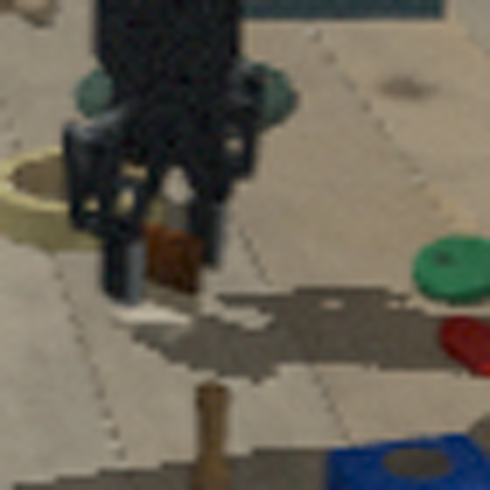

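The wall stands between the fingers: the brown slab at (175,257), fingers at (123,270) and (210,235). Close and lift.

Emit:
{"method": "drive_tool", "body": {
  "slide": [
    [0,0,0],
    [0,0,0],
    [0,0,0],
    [0,0,0],
    [0,0,0],
    [0,0,0],
    [0,0,0],
    [0,0,0]
  ],
  "rotation": [
    [0,0,0],
    [0,0,0],
    [0,0,0],
    [0,0,0],
    [0,0,0],
    [0,0,0],
    [0,0,0],
    [0,0,0]
  ],
  "gripper": 0
}}

```text
clock: 33.65
eef_pos: [0.6514, 0.2735, -0.0129]
tool_rot: [0.454, 0.891, 0.001, 0.001]
ft_force: [-0.1, 0.7, 5.2]
grip_width: 0.0073
grasp_force: 59.2
```

```bash
python3 p.py 590,60,60,110 469.2,-370.9,60,88
```

```text
t 33.65 tcp [651.4 273.5 -12.9] psi 126.0 j [ 0.4   0.79  0.33  1.11 -0.    1.34] F [-0.1  0.7  5.2] w 7.3 g 59.2
590,60,60,110 slide [-0.547, -0.7, -0.293] rot [0.004, 0.0, 0.557]
469.2,-370.9,60,88 slide [-1.659, -2.103, -0.295] rot [0.004, -0.0, 1.325]
```

Emit:
{"method": "drive_tool", "body": {
  "slide": [
    [0,0,-0.08],
    [0,0,-0.2],
    [-0.05,-0.06,-0.3],
    [-0.15,-0.19,-0.3],
    [-0.28,-0.35,-0.3],
    [-0.41,-0.52,-0.3],
    [-0.54,-0.68,-0.3],
    [-0.67,-0.85,-0.3]
  ],
  "rotation": [
    [0,0,0],
    [0,0,0],
    [0,0,0],
    [0,0,0.1],
    [0,0,0.2],
    [0,0,0.3],
    [0,0,0.4],
    [0,0,0.5]
  ]
}}

```text
clock: 34.65
eef_pos: [0.5756, 0.0114, 0.0602]
tool_rot: [0.562, 0.827, -0.001, -0.001]
ft_force: [0.3, -0.4, -0.5]
grip_width: 0.0073
grasp_force: 58.5
```

```bash
python3 p.py 469.2,-370.9,60,88
```

```text
t 34.65 tcp [575.6  11.4  60.2] psi 111.6 j [ 0.02  0.49 -0.02  1.07 -0.    1.21] F [ 0.3 -0.4 -0.5] w 7.3 g 58.5
469.2,-370.9,60,88 slide [-1.266, -0.958, 0.002] rot [-0.004, -0.0, 0.822]
```

```bash
python3 mo.py mould2 .4366 .1693
```

```text
mould z 395 mean [437.  168.9] axis -12.1 4sig [61. 82.] rect [437.2 168.8] [52.9 71.1] 78.8
mould white 419 mean [436. 170.] axis -11.4 4sig [64. 85.] rect [435.9 169.9] [55.3 72.9] 78.7
tile paint ((457.8150329589844, -370.5570373535156), (48.53767776489258, 44.05881881713867), 87.11956787109375)
```

Emit:
{"method": "drive_tool", "body": {
  "slide": [
    [-0.12,-0.09,0],
    [-0.26,-0.2,0],
    [-0.42,-0.32,0],
    [-0.58,-0.44,0],
    [-0.74,-0.56,0],
    [-0.88,-0.67,0],
    [-0.97,-0.73,0],
    [-1,-0.757,0]
  ],
  "rotation": [
    [0,0,0.1],
    [0,0,0.2],
    [0,0,0.3],
    [0,0,0.4],
    [0,0,0.5],
    [0,0,0.65],
    [0,0,0.75],
    [0,0,0.82]
  ]
}}

```text
clock: 35.7
eef_pos: [0.4923, -0.2903, 0.0603]
tool_rot: [0.72, 0.694, -0.0, -0.001]
ft_force: [0.6, 1.2, -0.8]
grip_width: 0.0066
grasp_force: 58.6
```

```bash
python3 p.py 469.2,-370.9,20,88 469.2,-370.9,-7.5,88;  python3 mo.py mould3 .4366 .1693
```

```text
t 35.7 tcp [ 492.3 -290.3   60.3] psi 87.9 j [-0.53  0.48 -0.03  1.06  0.    1.07] F [ 0.6  1.2 -0.8] w 6.6 g 58.6
469.2,-370.9,20,88 slide [-0.326, -0.08, 0.161] rot [-0.003, -0.002, -0.002]
469.2,-370.9,-7.5,88 slide [-0.326, -0.08, 0.271] rot [-0.003, -0.002, -0.002]
mould z 396 mean [436.9 168.7] axis -11.9 4sig [61. 81.] rect [437.3 168.6] [52.9 70.9] 77.8
mould white 428 mean [436.1 169.9] axis -10.8 4sig [64. 85.] rect [436.2 169.8] [55.3 73.5] 78.7
tile paint ((477.9585266113281, -339.7931213378906), (14.486421585083008, 55.473575592041016), 58.06414031982422)
```

The mould is centred to under 1 mm (437,169 against paint 436.6,169.4; axis -12°). Place the tile.

Emit:
{"method": "drive_tool", "body": {
  "slide": [
    [-0.12,-0.03,0],
    [-0.24,-0.06,0.03],
    [-0.32,-0.08,0.08],
    [-0.326,-0.08,0.15],
    [-0.326,-0.08,0.21],
    [-0.326,-0.08,0.25],
    [-0.326,-0.08,0.266],
    [-0.326,-0.08,0.271]
  ],
  "rotation": [
    [0,0,0],
    [0,0,0],
    [0,0,0],
    [0,0,0],
    [0,0,0],
    [0,0,0],
    [0,0,0],
    [0,0,0]
  ]
}}

```text
clock: 36.75
eef_pos: [0.4709, -0.3697, -0.0067]
tool_rot: [0.718, 0.696, 0.0, 0.0]
ft_force: [-0.3, -0.0, -0.6]
grip_width: 0.0073
grasp_force: 58.6
```

```bash
python3 p.py 469.2,-370.9,-8,88
```

```text
t 36.75 tcp [ 470.9 -369.7   -6.7] psi 88.2 j [-0.67  0.59 -0.03  0.95  0.    0.94] F [-0.3 -0.  -0.6] w 7.3 g 58.6
469.2,-370.9,-8,88 slide [-0.005, -0.007, 0.005] rot [0.0, -0.0, 0.006]
```

Emit:
{"method": "drive_tool", "body": {
  "slide": [
    [-0.004,-0.006,0.002],
    [-0.005,-0.007,0.005],
    [-0.005,-0.007,0.006],
    [-0.005,-0.007,0.006],
    [-0.005,-0.007,0.006],
    [-0.005,-0.007,0.006],
    [-0.005,-0.007,0.006],
    [-0.005,-0.007,0.006]
  ],
  "rotation": [
    [0,0,0],
    [0,0,0],
    [0,0,0],
    [0,0,0],
    [0,0,0],
    [0,0,0],
    [0,0,0],
    [0,0,0]
  ]
}}

```text
clock: 37.75
eef_pos: [0.4689, -0.3714, -0.008]
tool_rot: [0.719, 0.696, -0.0, 0.0]
ft_force: [0.5, -0.3, 0.7]
grip_width: 0.0071
grasp_force: 58.7
```

Emit:
{"method": "drive_tool", "body": {
  "slide": [
    [0,0,0],
    [0,0,0],
    [0,0,0],
    [0,0,0],
    [0,0,-0.04],
    [0,0,-0.12],
    [0,0,-0.25],
    [0,0,-0.42]
  ],
  "rotation": [
    [0,0,0],
    [0,0,0],
    [0,0,0],
    [0,0,0],
    [0,0,0],
    [0,0,0],
    [0,0,0],
    [0,0,0]
  ],
  "gripper": 0.5
}}

```text
clock: 38.75
eef_pos: [0.4682, -0.3708, 0.0976]
tool_rot: [0.719, 0.696, -0.0, -0.001]
ft_force: [0.6, -0.7, -0.6]
grip_width: 0.0427
grasp_force: 0.0
```

```bash
python3 p.py 622,85,100,90
```

```text
t 38.75 tcp [ 468.2 -370.8   97.6] psi 88.1 j [-0.67  0.49  0.1   1.18  0.    0.93] F [ 0.6 -0.7 -0.6] w 42.7 g 0.0
622,85,100,90 slide [1.842, 0.556, -0.008] rot [-0.003, -0.002, -0.065]
```

Emit:
{"method": "drive_tool", "body": {
  "slide": [
    [0.15,0.04,0],
    [0.35,0.1,0],
    [0.55,0.16,0],
    [0.75,0.22,0],
    [0.92,0.28,0],
    [1,0.3,0],
    [1,0.3,0],
    [1,0.3,0]
  ],
  "rotation": [
    [0,0,0],
    [0,0,0],
    [0,0,0],
    [0,0,0],
    [0,0,-0.02],
    [0,0,-0.04],
    [0,0,-0.06],
    [0,0,-0.06]
  ]
}}

```text
clock: 39.75
eef_pos: [0.5516, -0.125, 0.097]
tool_rot: [0.708, 0.706, -0.0, 0.0]
ft_force: [-0.5, -1.3, 0.5]
grip_width: 0.0426
grasp_force: 0.0
```

```bash
python3 p.py 622,85,70,90; cat > ti.py <<'E'
import sys
from chk import *
Z=W[...,2]; g=img.max(-1).astype(float)
P=plane(S,C,.055); b=win(P,.468,-.371,.035); rep("wall top",b&(Z>.045),P)
P=plane(S,C,.013); b=win(P,.458,-.371,.03); rep("foot bright",b&(g>np.percentile(g[b],60)) ,P)
P=plane(S,C,.052); b=win(P,.621,.085,.03); rep("stamp",b&(Z>.035),P)
P=plane(S,C,.025); b=win(P,.621,.085,.03); rep("stamp all",b&(Z>.008),P)
E
python3 ti.py tile1 .458 -.371
```

```text
t 39.75 tcp [ 551.6 -125.    97. ] psi 89.8 j [-0.22  0.43 -0.    1.14 -0.    1.35] F [-0.5 -1.3  0.5] w 42.6 g 0.0
622,85,70,90 slide [0.841, 0.279, 0.107] rot [-0.0, 0.001, -0.007]
wall top 36 mean [ 468.6 -369.7] axis 88.9 4sig [11. 44.] rect [ 467.3 -369.7] [34.8  9.3] 90.0
foot bright 85 mean [ 454.  -370.7] axis 85.7 4sig [26. 43.] rect [ 454.9 -371.4] [36.  22.2] 89.9
stamp 23 mean [621.5  84.7] axis 17.9 4sig [16. 19.] rect [620.6  85. ] [16.  12.4] 0.4
stamp all 40 mean [624.   84.9] axis 11.0 4sig [19. 28.] rect [624.6  84.2] [22.9 15.7] 0.5
```

The tile is well placed: wall at 468.6, so centre ≈ (457.8,-370) against paint (458.2,-370.5). Stamp next.

Emit:
{"method": "drive_tool", "body": {
  "slide": [
    [0.15,0.05,0],
    [0.33,0.11,0],
    [0.5,0.17,0],
    [0.68,0.22,0],
    [0.8,0.27,0],
    [0.84,0.279,0],
    [0.84,0.279,0],
    [0.84,0.279,0]
  ],
  "rotation": [
    [0,0,0],
    [0,0,0],
    [0,0,0],
    [0,0,0],
    [0,0,0],
    [0,0,0],
    [0,0,0],
    [0,0,0]
  ]
}}

```text
clock: 40.8
eef_pos: [0.6218, 0.0842, 0.0968]
tool_rot: [0.709, 0.705, -0.0, -0.0]
ft_force: [-0.2, -0.3, -0.6]
grip_width: 0.0428
grasp_force: 0.0
```

```bash
python3 p.py 622,85,-13,90
```

```text
t 40.8 tcp [621.8  84.2  96.8] psi 89.7 j [ 0.13  0.55  0.19  1.21 -0.    1.71] F [-0.2 -0.3 -0.6] w 42.8 g 0.0
622,85,-13,90 slide [0.003, 0.001, 0.439] rot [-0.001, 0.001, -0.009]
```

Emit:
{"method": "drive_tool", "body": {
  "slide": [
    [0.003,0,0.08],
    [0.003,0,0.16],
    [0.003,0,0.24],
    [0.003,0,0.31],
    [0.003,0,0.37],
    [0.003,0,0.41],
    [0.003,0,0.435],
    [0.003,0,0.439]
  ],
  "rotation": [
    [0,0,0],
    [0,0,0],
    [0,0,0],
    [0,0,0],
    [0,0,0],
    [0,0,0],
    [0,0,0],
    [0,0,0]
  ]
}}

```text
clock: 41.8
eef_pos: [0.6221, 0.0868, -0.0131]
tool_rot: [0.708, 0.706, -0.0, -0.0]
ft_force: [-0.9, 0.1, 1.1]
grip_width: 0.0424
grasp_force: 0.0
```

Emit:
{"method": "drive_tool", "body": {
  "slide": [
    [0,0,0],
    [0,0,0],
    [0,0,0],
    [0,0,0],
    [0,0,0],
    [0,0,0],
    [0,0,0],
    [0,0,0]
  ],
  "rotation": [
    [0,0,0],
    [0,0,0],
    [0,0,0],
    [0,0,0],
    [0,0,0],
    [0,0,0],
    [0,0,0],
    [0,0,0]
  ],
  "gripper": 0
}}

```text
clock: 42.8
eef_pos: [0.6228, 0.0869, -0.0122]
tool_rot: [0.708, 0.706, 0.001, 0.0]
ft_force: [-0.3, -0.2, 5.8]
grip_width: 0.0173
grasp_force: 58.7
```

```bash
python3 p.py 451.8,-170.8,60,90
```

```text
t 42.8 tcp [622.8  86.9 -12.2] psi 89.9 j [0.14 0.65 0.06 0.98 0.   1.71] F [-0.3 -0.2  5.8] w 17.3 g 58.7
451.8,-170.8,60,90 slide [-1.032, -0.681, -0.29] rot [0.003, -0.001, -0.005]
```

Emit:
{"method": "drive_tool", "body": {
  "slide": [
    [0,0,-0.08],
    [0,0,-0.2],
    [-0.06,-0.04,-0.29],
    [-0.2,-0.13,-0.29],
    [-0.38,-0.25,-0.29],
    [-0.58,-0.38,-0.29],
    [-0.78,-0.52,-0.29],
    [-0.95,-0.64,-0.29]
  ],
  "rotation": [
    [0,0,0],
    [0,0,0],
    [0,0,0],
    [0,0,0],
    [0,0,0],
    [0,0,0],
    [0,0,0],
    [0,0,0]
  ]
}}

```text
clock: 43.8
eef_pos: [0.4593, -0.1517, 0.0589]
tool_rot: [0.708, 0.706, -0.001, -0.001]
ft_force: [1.4, -0.1, 0.5]
grip_width: 0.0174
grasp_force: 58.5
```

```bash
python3 p.py 451.8,-169,-6.5,90
```

```text
t 43.8 tcp [ 459.3 -151.7   58.9] psi 89.8 j [-0.32  0.32 -0.28  0.97 -0.    1.26] F [ 1.4 -0.1  0.5] w 17.4 g 58.5
451.8,-169,-6.5,90 slide [-0.069, -0.029, 0.262] rot [-0.003, -0.0, -0.006]
```

Emit:
{"method": "drive_tool", "body": {
  "slide": [
    [-0.04,-0.02,0.02],
    [-0.068,-0.029,0.06],
    [-0.068,-0.029,0.11],
    [-0.068,-0.029,0.16],
    [-0.068,-0.029,0.2],
    [-0.068,-0.029,0.22],
    [-0.068,-0.029,0.22],
    [-0.068,-0.029,0.22]
  ],
  "rotation": [
    [0,0,0],
    [0,0,0],
    [0,0,0],
    [0,0,0],
    [0,0,0],
    [0,0,0],
    [0,0,0],
    [0,0,0]
  ]
}}

```text
clock: 44.8
eef_pos: [0.4547, -0.1674, 0.005]
tool_rot: [0.708, 0.706, 0.0, 0.0]
ft_force: [-0.4, -0.1, -0.5]
grip_width: 0.0176
grasp_force: 58.6
```

```bash
python3 p.py 451.8,-169,-7,90
```

```text
t 44.8 tcp [ 454.7 -167.4    5. ] psi 89.9 j [-0.35  0.39 -0.34  0.83  0.    1.22] F [-0.4 -0.1 -0.5] w 17.6 g 58.6
451.8,-169,-7,90 slide [-0.006, -0.012, 0.048] rot [0.001, 0.001, -0.005]
```

Emit:
{"method": "drive_tool", "body": {
  "slide": [
    [-0.006,-0.012,0.01],
    [-0.006,-0.012,0.02],
    [-0.006,-0.012,0.03],
    [-0.006,-0.012,0.04],
    [-0.006,-0.012,0.045],
    [-0.006,-0.012,0.049],
    [-0.006,-0.012,0.049],
    [-0.006,-0.012,0.049]
  ],
  "rotation": [
    [0,0,0],
    [0,0,0],
    [0,0,0],
    [0,0,0],
    [0,0,0],
    [0,0,0],
    [0,0,0],
    [0,0,0]
  ]
}}

```text
clock: 45.8
eef_pos: [0.4512, -0.1688, -0.0073]
tool_rot: [0.708, 0.706, -0.0, 0.0]
ft_force: [-1.8, 1.1, 5.4]
grip_width: 0.0171
grasp_force: 58.9
```

```bash
python3 p.py 451.8,-169,-7,90
```

```text
t 45.8 tcp [ 451.2 -168.8   -7.3] psi 89.9 j [-0.36  0.41 -0.36  0.8  -0.    1.22] F [-1.8  1.1  5.4] w 17.1 g 58.9
451.8,-169,-7,90 slide [-0.001, 0.002, -0.001] rot [0.0, 0.0, -0.005]
```

The stamp is touching the board (5 N). Release, lift, move off toward the start.

Emit:
{"method": "drive_tool", "body": {
  "slide": [
    [0,0,0],
    [0,0,0],
    [0,0,0],
    [0,0,0],
    [0,0,-0.05],
    [0,0,-0.15],
    [0,0,-0.3],
    [0,0,-0.48]
  ],
  "rotation": [
    [0,0,0],
    [0,0,0],
    [0,0,0],
    [0,0,0],
    [0,0,0],
    [0,0,0],
    [0,0,0],
    [0,0,0]
  ],
  "gripper": 0.5
}}

```text
clock: 46.8
eef_pos: [0.4507, -0.1686, 0.1138]
tool_rot: [0.708, 0.706, -0.0, -0.0]
ft_force: [1.2, 0.6, 0.7]
grip_width: 0.0429
grasp_force: 0.0
```

Emit:
{"method": "drive_tool", "body": {
  "slide": [
    [0,0,-0.1],
    [-0.1,-0.1,-0.2],
    [-0.25,-0.2,-0.25],
    [-0.4,-0.3,-0.25],
    [-0.55,-0.4,-0.25],
    [-0.65,-0.45,-0.25],
    [-0.65,-0.45,-0.25],
    [-0.65,-0.45,-0.25]
  ],
  "rotation": [
    [0,0,0],
    [0,0,0],
    [0,0,0],
    [0,0,0],
    [0,0,0],
    [0,0,0],
    [0,0,0],
    [0,0,0]
  ]
}}

```text
clock: 47.8
eef_pos: [0.3385, -0.3306, 0.1753]
tool_rot: [0.708, 0.706, 0.0, 0.0]
ft_force: [0.2, 0.9, 0.1]
grip_width: 0.0426
grasp_force: 0.0
```

```bash
cat > fin.py <<'E'
import sys; sys.argv=["","fin",".45","0"]
from chk import *
Z=W[...,2]
P=plane(S,C,.057); b=win(P,.452,-.171,.03); rep("stamp",b&(Z>.042),P)
P=plane(S,C,.03); b=win(P,.452,-.171,.03); rep("stamp all",b&(Z>.015),P)
P=plane(S,C,.055); b=win(P,.468,-.371,.035); rep("wall top",b&(Z>.045),P)
P=plane(S,C,.036); b=win(P,.4366,.1693,.052); rep("mould",b&(Z>.02),P)
P=plane(S,C,.045); b=win(P,.628,-.271,.075); rep("bowl",b&(Z>.01),P)
P=plane(S,C,.025); b=win(P,.636,.4235,.07); rep("tape",b&(Z>.01),P)
cv2.imwrite("pics/fin.png",cv2.resize(img[120:270,130:430],None,fx=2.6,fy=2.6,interpolation=2))
E
python3 p.py; python3 fin.py
```

```text
t 47.8 tcp [ 338.5 -330.6  175.3] psi 89.9 j [-0.77  0.2  -0.12  1.25  0.    0.8 ] F [0.2 0.9 0.1] w 42.6 g 0.0
stamp 27 mean [ 451.6 -167.1] axis -0.4 4sig [17. 19.] rect [ 451.7 -166.8] [14.9 15.3] 44.4
stamp all 41 mean [ 453.1 -168.3] axis -42.7 4sig [19. 27.] rect [ 452.6 -167.7] [15.2 24.4] 44.4
wall top 38 mean [ 468.8 -368.6] axis -89.9 4sig [10. 47.] rect [ 468.8 -368.1] [37.9  6.2] 89.9
mould 394 mean [437.1 168.7] axis -12.4 4sig [61. 81.] rect [437.4 168.7] [52.9 70.7] 78.3
bowl 1091 mean [ 627.6 -272. ] axis -4.1 4sig [127. 128.] rect [ 627.7 -271.4] [119.8 121.5] 0.2
tape 423 mean [634.7 423.6] axis 39.4 4sig [123. 135.] rect [634.7 422.2] [107.9  99.3] 46.5
```

View pics/fin.png

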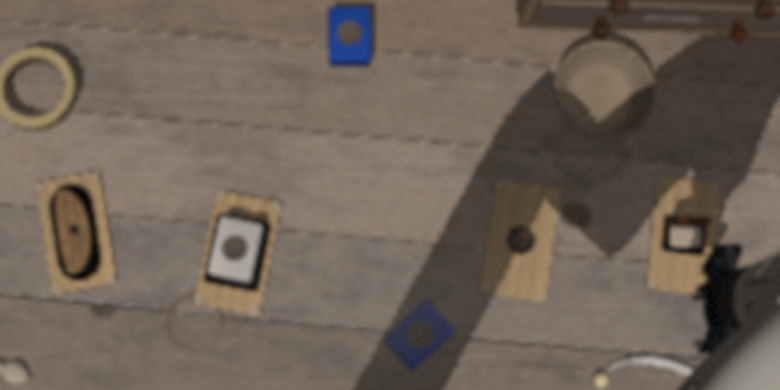

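The final view shows all four on their paint. The stamp measures about 3 mm off in y, so I'll confirm with the side camera.

```bash
python3 - <<'E'
from h import *; from m import *
shot('side','side8'); img,W,S,C=load('side8')
def st(n,x,y,W,zo=0):
    m=(np.abs(W[...,0]-x)<.02)&(np.abs(W[...,1]-y)<.02)&(W[...,2]>.012+zo)&(W[...,2]<.056+zo); q=W[m]; print(n,m.sum(),np.round(q.mean(0)*1000,1),np.round(np.median(q,0)*1000,1))
st("now",.452,-.17,W,.005); st("before",.622,.085,np.load('side6.npz')['W'])
P=plane(S,C,.005); g=img.max(-1).astype(float); b=win(P,.452,-.171,.03)
d=np.load('side5.npz') ; P5=plane(d['S'],d['C'],.005); g5=d['img'].max(-1).astype(float); b5=win(P5,.452,-.171,.032); rep("spot side",b5&(g5<45),P5)
img,W,S,C=load("fin"); P=plane(S,C,.005); g=img.max(-1).astype(float); b=win(P,.452,-.171,.03); rep("dark top",b&(g<50),P)
E
```

```text
now 100 [ 451.8 -176.1   39.7] [ 451.8 -176.5   41.8]
before 68 [622.1  80.2  33.8] [621.9  80.2  32.2]
spot side 70 mean [ 452.  -170.5] axis 25.9 4sig [31. 32.] rect [ 452.1 -170.9] [25.5 30.5] 77.0
dark top 32 mean [ 452.  -165.2] axis 24.1 4sig [24. 33.] rect [ 451.5 -166.9] [26.7 20.7] 29.8
```

Side view: stamp centre (451.8, about -170) against spot (452,-170.5), so it's within about 2 mm. Handing in.

```bash
python3 -c "
from workcell import bot; print(bot.job_done())"
```

```text
the job is handed in; nothing more can be done
None
```

The rib, mould, test tile and stamp were each placed on their matching painted shapes, in that order, and the job was handed in at about 48 s. The rib, mould and tile measured within about 1 mm of centre. The stamp measured 1–3 mm off, inside its spot. The bowl and tape were not touched.

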